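# Walk the welding jig up to its stop and fit its copper inserts

## Robot

A 7-joint arm with a two-finger parallel gripper is mounted at the origin on the work surface. World frame = base frame: x ahead of the robot, y to its left, z up, the work surface at z = 0. Lengths are in m, angles in rad, forces in N, time in s.
With the tool pointing down it reaches from about 0.4 to 0.85 m from the base axis. Payload 4.5 kg.
Tool frame: the origin (TCP) lies between the finger pads; the fingertips stand 19 mm ahead of it and the grasp point (between the pads) is the TCP (r.tips_ahead is the distance from the TCP to the fingertips, in m); z points along the fingers, y is the line along which they close (so a half turn about z gives the same grasp; the last joint's range is limited). The gripper opens to 88 mm and grips with 3 to 60 N. Pads are 18 mm wide; open, the fingers measure 123 mm over their backs; the gripper's body (75 mm by 187 mm) begins 45 mm behind the grasp point.
Start: joints at [1.251, 0.689, -0.195, 1.565, 0.157, 0.902, -0.215], TCP at [0.217, -0.586, 0.258] pointing down, gripper open.
Joint ranges: [-3.01, 3.01], [-0.46, 2.08], [-1.47, 1.51], [0.13, 2.56], [-1, 4.14], [0.04, 2.09], [-2.66, 2.66]. Speed limits (rad/s): [2.57, 2.57, 3.14, 3.14, 3.14, 3.14, 3.14].

## Interface

Orientations are given as a unit quaternion [x, y, z, w].
In Python, from plant import r, cams, models gives the robot as it stands. The module is installed in compiled form; this text tells all that it offers.
- The arm moves only by the tool jog_arm, never from a script. Its arguments are lists of equal length, an entry for each row: "turn": the turn, a rotation vector about the tool's x, y, z in rad, a list of three; "translation": the shift along the tool's x, y, z in m, a list of three; "grip": the closure, from 0 (fully open) to 1 (shut). In form: {"turn": [[ax, ay, az], ...], "translation": [[tx, ty, tz], ...], "grip": [grip, ...]}. A call has 1 to 20 rows; each row is the pose to reach, as a shift and turn from the pose commanded when the call began, along the tool's axes at that moment; what a row does not reach only later rows make up. A row lasts 1/8 s, in which the tool goes at most 62.5 mm and 10.7 degrees, less where a joint would pass 70% of its speed; a pose out of reach is approached as far as the arm can. A call with a gripper value outside its range is refused whole. The fingers move at their own pace and stop on an object; "force" is the grip in N (left out, the last holds). Time passes only in rows, so rows that repeat a pose let the fingers close. It gives the time, the measured TCP pose, the force, the opening and the grip force at its end, in the units of the state.
- r.get_state(): the state, without advancing time (a new reading comes with each control period).
- cams.snapshot(name): name is "scene" or "top" or "wrist"; returns the picture (480x640x3 uint8, red, green, blue); there is no depth.
- cams.camera_params(name): a dict with "fx", "fy", "cx", "cy" (pixels), "eye" and "orientation" of the camera in the world. Camera axes: x right, y up, looking along -z (the intrinsics and any distortion apply to the point x, -y, -z); pixel columns grow to the right and rows downward; lengths in m; the calibration is good to about 2 mm. A picture is of the moment at which its call begins: read the wrist's pose just before it. camera_params takes no time and is no camera call; for the wrist camera it gives the pose at the moment of the call.
- r.finish_job(): hands the job in; it is judged then, once.
Trained networks look in the newest picture that a camera, given by its name, has taken for a name from the list of things; names that differ only in an ending like _2 or _b are one class to them, and where a whole thing is asked for, a point or a joint stands for the part that bears it (a point fixed in the world has none). Each returns a list of dicts, best first, with "p" (0 to 1); they miss things now and then, are a little off and sometimes report something else, mostly with a low value. They report only what shows in the picture. A call takes as long as a camera call. They do not tell look-alikes from the thing itself.
- models.find_in(camera, name): "position" ([x, y, z] in m, in world coordinates, good to about 4 mm: the middle of the surface that is visible of it).
- models.masks_of(camera, name): "pixels" (480x640 bool, what is visible of it).
- models.place_of(camera, name): "position" ([x, y, z] in m, in world coordinates, good to about 4 mm: a listed point, or the origin of a listed thing).
The state is a dict: "clock": time; "q": joint angles; "qd": joint speeds; "joint_torque": joint torques, N m; "tool_pos": TCP position; "eef_rot": TCP orientation; "contact_force": force on the tool from outside, world axes, zero at the start; "moment": the same for the moment, N m; "opening": opening from 0.0 (shut) to 1.0 (fully open); "finger_force": force on a finger pad.
Only numpy, scipy, OpenCV 4.12 (cv2) and the standard library are available. Lean on these libraries where they do the work, as an engineer would, in place of code of your own. Each camera call takes 0.05 s, during which the arm holds its last target. There are 200 camera calls.

## Task

Walk the heavy welding jig forward across the bench, pushing its two rear lugs in turn (not its deck), until its front edge rests square along the fixed stop bar with no part of it past the bar's ends; keep it within 15 degrees of square and flat on the bench, and never lean on the tommy bar between the lugs. Then put every copper insert on the bench into a recess of the jig, rib up, and press it down until its plate is flush with the deck. Leave the other things on the bench where they are.

Things in the scene. Friction and masses are not known exactly. Their poses are not given: they have to be found in the camera images.
- stop_bar: fixed dark steel bar on the bench, 300 mm long along its own y, 30 mm thick, 30 mm high. Origin: at bench level in the middle of its working face, the long face that looks at the robot; its +x points into the bar, away from the jig. The jig starts about 115 to 140 mm short of it
- jig: heavy loose welding jig (about 1.7 kg; sliding it by one corner takes 8 to 20 N), flat-bottomed: 100 mm deep along x (front = +x, towards the bar), 210 mm wide (y), 55 mm high; dark steel base 30 mm high under the deck. Origin: centre of underside. Two steel lugs 45 mm wide, 26 high, 14 deep stick out of its rear at y = +-82.5 mm. Never over 15 degrees off square, tipped or lifted
- deck: aluminium top of the jig, fixed to it (same origin and axes), 30 to 55 mm high; three open recesses in a row along y, each 69 mm (x) by 49 mm (y), walls 15 mm between. Each recess's floor is a black pad 8 mm below the deck top that slides stiffly 8 mm further down to a stop: a load of 10 N moves it and it stays where pushed. Do not push the jig by its deck on the way
- tommy_bar: clamp screw with cross handle fixed at the middle of the jig's rear, 20 mm above the bench: handle 110 mm long along y, 10 mm thick, its centre 80 mm behind the jig's centre (origin and axes are the jig's). Already set: keep off it
- front_left (a point): left (+y) end of the jig's front face, 15 mm above the bench: 50 mm ahead of and 105 mm left of the jig's origin
- front_right (a point): right (-y) end of the jig's front face, likewise
- lug_left (a point): middle of the rear face of the left (+y) lug, 13 mm above the bench: where to push
- lug_right (a point): middle of the rear face of the right (-y) lug, likewise
- recess0 (a point): centre of the mouth of the left (+y) recess, at the level of the deck top (55 mm above the bench); axes as the jig
- recess1 (a point): centre of the mouth of the middle recess, at the level of the deck top (55 mm above the bench); axes as the jig
- recess2 (a point): centre of the mouth of the right (-y) recess, at the level of the deck top (55 mm above the bench); axes as the jig
- insert0: loose copper insert (two or three present, all alike; fits any recess either way round): plate 64 mm (x) by 44 (y) by 16 thick with an upright rib along y across its middle, 36 long, 12 thick, 28 high (44 in all), to hold it by; about 320 g. Origin: centre of underside, z up through the rib. In a recess it first stands 8 mm proud; pushed home, its underside is 16 mm below the deck top
- insert1: loose copper insert (two or three present, all alike; fits any recess either way round): plate 64 mm (x) by 44 (y) by 16 thick with an upright rib along y across its middle, 36 long, 12 thick, 28 high (44 in all), to hold it by; about 320 g. Origin: centre of underside, z up through the rib. In a recess it first stands 8 mm proud; pushed home, its underside is 16 mm below the deck top
- insert2: loose copper insert (two or three present, all alike; fits any recess either way round): plate 64 mm (x) by 44 (y) by 16 thick with an upright rib along y across its middle, 36 long, 12 thick, 28 high (44 in all), to hold it by; about 320 g. Origin: centre of underside, z up through the rib. In a recess it first stands 8 mm proud; pushed home, its underside is 16 mm below the deck top
- tape: tape measure, a bystander
- brush: wire brush, a bystander
- disc: grinding disc, a bystander
- hammer: hammer, a bystander
- offcut_tube: short brass tube standing beyond the stop bar, a bystander
- spray: spray can, a bystander
- angle: piece of angle iron, a bystander
Things that resemble listed ones, but are neither listed nor needed, are in the scene too. What is shaped like the insert1 but red or white is not meant.

How it is judged:
On the way:
1. the jig stands square against the stop bar (x of each of front_left, front_right in the frame of stop_bar above -0.006 m and y of jig in the frame of stop_bar between -0.045 and 0.045 m and angle between jig's own z axis and vertical below 0.03 rad and linear speed of jig below 0.02 m/s), for 0.2 s.
At the end, for the whole second after the job is handed in: both ends of the jig's front within 6 mm of the bar, jig flat and within 45 mm of centred on it; every insert present in a recess, rib up, within 6 mm of its centre, at most 2.5 mm proud of the deck, tilted under 3.4 degrees; all at rest (x of each of front_left, front_right in the frame of stop_bar above -0.006 m and y of jig in the frame of stop_bar between -0.045 and 0.045 m and angle between jig's own z axis and vertical below 0.03 rad and linear speed of jig below 0.01 m/s and ((horizontal distance between insert0 and recess0 below 0.006 m and z of insert0 in the frame of recess0 below -0.0135 m) or (horizontal distance between insert0 and recess1 below 0.006 m and z of insert0 in the frame of recess1 below -0.0135 m) or (horizontal distance between insert0 and recess2 below 0.006 m and z of insert0 in the frame of recess2 below -0.0135 m)) and angle between the z axis of each of insert0, insert1, insert2 and the z axis of jig, either way round below 0.06 rad and linear speed of each of insert0, insert1, insert2 below 0.02 m/s and ((horizontal distance between insert1 and recess0 below 0.006 m and z of insert1 in the frame of recess0 below -0.0135 m) or (horizontal distance between insert1 and recess1 below 0.006 m and z of insert1 in the frame of recess1 below -0.0135 m) or (horizontal distance between insert1 and recess2 below 0.006 m and z of insert1 in the frame of recess2 below -0.0135 m)) and ((horizontal distance between insert2 and recess0 below 0.006 m and z of insert2 in the frame of recess0 below -0.0135 m) or (horizontal distance between insert2 and recess1 below 0.006 m and z of insert2 in the frame of recess1 below -0.0135 m) or (horizontal distance between insert2 and recess2 below 0.006 m and z of insert2 in the frame of recess2 below -0.0135 m))); the robot touches nothing.
It fails at once if the jig is turned more than 15 degrees from square to the bar (angle between the x axis of jig and the x axis of stop_bar, either way round above 0.262 rad).
It fails at once if the jig is tipped or lifted (angle between jig's own z axis and vertical above 0.12 rad or height (world z) of jig above 0.02 m).
It fails at once if the robot leans on the tommy bar (contact force between any of the fingers, the arm and tommy_bar above 4 N).
It fails at once if the robot pushes the jig by its deck while it is still more than 20 mm from the bar (x of any of front_left, front_right in the frame of stop_bar below -0.02 m and contact force between any of the fingers, the arm and deck above 4 N).
It fails at once if another thing on the bench is moved more than 40 mm (distance of any of tape, brush, disc, hammer, offcut_tube, spray, angle from where it was at the start of the episode above 0.04 m).
Of insert0, insert1, insert2 only 2 to 3 are there at a start; the rules pass over those that are not, and their reading is None.
At some moment in a run one of insert0, insert1, insert2 may be knocked a few centimetres aside while the robot is not near it.
Once in a run the grip may slacken for a moment while it holds something.
It also fails if it takes over 210 s, if anything falls off the work surface, if the arm or the gripper's body presses on something with over 40 N, if the wrist force passes 120 N, or if a joint passes its speed limit or range.

## Working session

There is one attempt and no reset: what is moved stays moved. The work goes in short steps, Python scripts to look and compute and a tool call to move; the robot and the scene stay as the last step left them, time stands still between calls to the robot, and variables do not carry over. Pictures are saved under pics/ and viewed, at most 14 in all, crops included, and the job is handed in when it is done.

Besides the shell and the picture viewer there is one more tool, called after ">>>" by a JSON object that holds its "api" and its "payload", one argument or row to a line. jog_arm: Moves the arm, as the interface text tells. Its arguments: {"type":"object","properties":{"turn":{"type":"array"},"translation":{"type":"array"},"grip":{"type":"array"},"force":{"type":"number"}},"required":["turn","translation","grip"]}

```bash
mkdir -p pics; cat > h.py <<'E'
from plant import r,cams,models
import numpy as np,cv2
from scipy.spatial.transform import Rotation as R
def snap(c,f=None):
    im=cams.snapshot(c)
    if f: cv2.imwrite('pics/'+f,im[:,:,::-1])
    return im
def ray(c,u,v,z,p=None):
    p=p or cams.camera_params(c)
    d=np.array([(u-p['cx'])/p['fx'],-(v-p['cy'])/p['fy'],-1.])
    d=R.from_quat(p['orientation']).apply(d); e=np.array(p['eye'])
    return e+d*(z-e[2])/d[2]
def proj(c,X,p=None):
    p=p or cams.camera_params(c)
    d=R.from_quat(p['orientation']).inv().apply(np.array(X)-np.array(p['eye']))
    return p['cx']+p['fx']*d[...,0]/-d[...,2], p['cy']+p['fy']*d[...,1]/d[...,2]
def st():
    s=r.get_state(); print('t',round(s['clock'],2),'p',np.round(s['tool_pos'],4),'F',np.round(s['contact_force'],1),'op',round(s['opening'],3),'ff',s['finger_force']); return s
def togo(target,yaw=None):
    """tool-frame translation/turn to world target pos, tool pointing down with tool x at yaw"""
    s=r.get_state(); A=R.from_quat(s['eef_rot'])
    t=A.inv().apply(np.array(target)-np.array(s['tool_pos']))
    o=[t.round(4)]
    if yaw is not None:
        B=R.from_euler('z',yaw)*R.from_euler('x',np.pi)
        o.append((A.inv()*B).as_rotvec().round(4))
    return o
E
python3 - <<'E'
from h import *
s=st(); print(R.from_quat(s['eef_rot']).as_matrix().round(3)); print(s['eef_rot'])
for c in ('top','scene'):
    snap(c,c+'0.png'); print(c,cams.camera_params(c))
    for n in ['stop_bar','jig','front_left','front_right','lug_left','lug_right','recess1','insert0','tape','tommy_bar']+([] if c=='scene' else ['hammer','spray','angle','disc','brush','offcut_tube']):
        print(n,[(np.round(d['position'],3).tolist(),round(d['p'],2)) for d in models.place_of(c,n)][:5])
E
```

```text
t 0.0 p [ 0.2163 -0.5857  0.2569] F [ 0.2 -0.   0.2] op 1.002 ff 0.0
[[ 0.938  0.347 -0.001]
 [ 0.347 -0.938  0.002]
 [-0.    -0.002 -1.   ]]
[ 9.84383491e-01  1.76034995e-01 -2.33471669e-04 -8.76564618e-04]
top {'fx': 558.825376163889, 'fy': 558.825376163889, 'cx': 326.3352571034484, 'cy': 240.0387590132242, 'eye': array([0.35960456, 0.02916433, 1.53805081]), 'orientation': array([ 0.0458892 , -0.04192289, -0.69718794,  0.71418879])}
stop_bar [([0.674, 0.025, -0.002], 0.89), ([0.614, -0.509, -0.001], 0.62)]
jig [([0.505, 0.055, -0.002], 0.58)]
front_left [([0.564, 0.149, 0.018], 0.87)]
front_right [([0.536, -0.057, 0.015], 0.69)]
lug_left [([0.45, 0.143, 0.022], 0.71)]
lug_right [([0.427, -0.022, 0.015], 0.83), ([0.671, 0.025, 0.002], 0.22)]
recess1 [([0.502, 0.054, 0.054], 0.97), ([0.492, -0.014, 0.058], 0.87), ([0.509, 0.117, 0.056], 0.67), ([0.569, -0.287, -0.001], 0.54)]
insert0 [([0.573, -0.29, -0.004], 0.91), ([0.384, 0.244, -0.001], 0.74), ([0.488, 0.311, -0.003], 0.7), ([0.446, -0.34, -0.003], 0.6)]
tape [([0.624, 0.429, -0.002], 0.9)]
tommy_bar [([0.534, -0.057, 0.016], 0.2
[... 559 characters left out ...]
 -0.059, 0.016], 0.55)]
jig [([0.502, 0.054, 0.0], 0.67)]
front_left [([0.561, 0.15, 0.016], 0.76), ([0.675, 0.025, -0.002], 0.27)]
front_right [([0.532, -0.057, 0.016], 0.9)]
lug_left [([0.447, 0.142, 0.011], 0.71), ([0.753, 0.272, -0.005], 0.61)]
lug_right [([0.426, -0.019, 0.014], 0.63)]
recess1 [([0.492, -0.01, 0.054], 0.94), ([0.509, 0.116, 0.056], 0.93), ([0.503, 0.051, 0.055], 0.81)]
insert0 [([0.572, -0.288, -0.0], 0.94), ([0.608, 0.227, 0.001], 0.86), ([0.49, 0.305, -0.001], 0.64), ([0.389, 0.244, -0.0], 0.56), ([0.501, 0.052, -0.003], 0.18)]
tape [([0.625, 0.429, -0.001], 0.92), ([0.495, -0.01, 0.057], 0.66), ([0.486, 0.583, 0.002], 0.47)]
tommy_bar [([0.532, -0.056, 0.016], 0.19)]
```

View pics/top0.png

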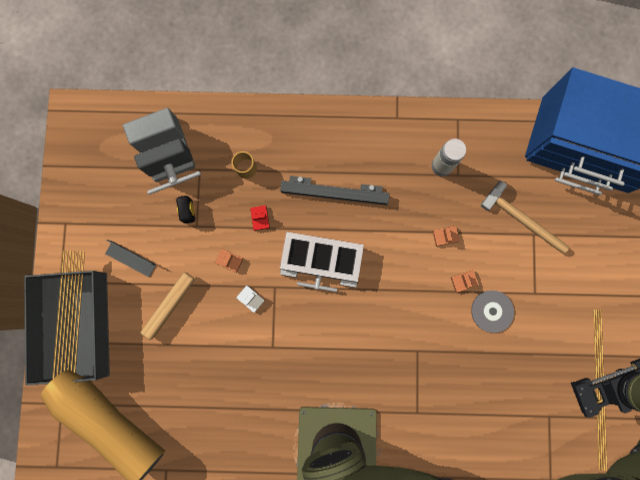

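View pics/scene0.png

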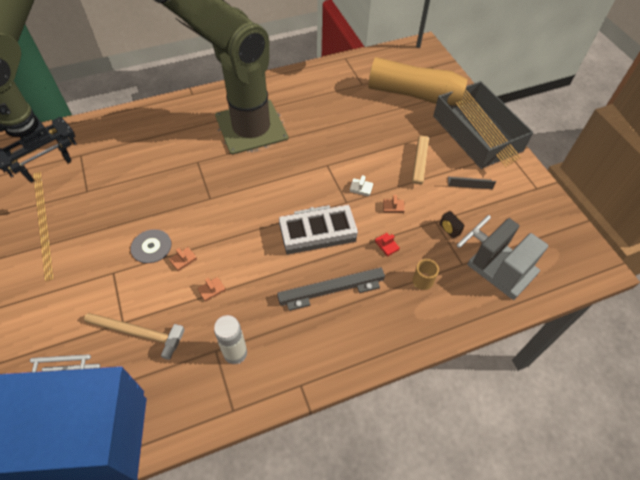

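The top view shows the bar at (335,190), the jig at (322,260), and copper inserts at (230,260), (446,237) and (465,281). The red piece at (260,217) and the white one at (250,298) are decoys. Next I'll fit the bar line and the jig pose.

```bash
cat >> h.py <<'E'
M={'front_left':(.05,.105),'front_right':(.05,-.105),'lug_left':(-.064,.0825),'lug_right':(-.064,-.0825)}
REC=np.array([(0,.064),(0,0),(0,-.064)])
BAR=None
try: BAR=np.load('bar.npy')   # x,y,yaw
except Exception: pass
def jig(names=('front_left','front_right'),cs=('top',),prior=None,new=True):
    """2D pose of jig x,y,yaw by robust fit"""
    from scipy.optimize import least_squares
    m,w,rec=[],[],[]
    for c in cs:
        if new: cams.snapshot(c)
        rec+=[np.array(d['position']) for d in models.place_of(c,'recess1') if d['p']>.3 and abs(d['position'][2]-.055)<.012]
        for n in names:
            for d in models.place_of(c,n)[:1]:
                if d['p']>.3: m.append(M[n]);w.append(d['position'][:2])
    if prior is None: prior=np.load('jig.npy')
    f=lambda q,a:np.array(q[:2])+np.array(a)@np.array([[np.cos(q[2]),np.sin(q[2])],[-np.sin(q[2]),np.cos(q[2])]])
    for p in rec:
        k=np.argmin(np.linalg.norm(f(prior,REC)-p[:2],axis=1))
        if np.linalg.norm(f(prior,REC)[k]-p[:2])<.03: m.append(REC[k]);w.append(p[:2])
    m=np.array(m);w=np.array(w)
    s=least_squares(lambda q:(f(q,m)-w).ravel(),prior,loss='soft_l1',f_scale=.004)
    q=s.x; np.save('jig.npy',q); print('jig',q.round(4),'n',len(m),'res mm',np.round(1e3*np.linalg.norm(f(q,m)-w,axis=1),1))
    if BAR is not None:
        Rb=R.from_euler('z',-BAR[2])
        tb=lambda p:Rb.apply([*(np.array(p)-BAR[:2]),0])[:2].round(4)
        print(' in bar: centre',tb(q[:2]),'FL',tb(f(q,M['front_left'])),'FR',tb(f(q,M['front_right'])),'yaw deg',round(np.degrees(q[2]-BAR[2]),2))
    print(' world lugs L',f(q,M['lug_left']).round(4),'R',f(q,M['lug_right']).round(4))
    return q
E
python3 - <<'E'
from h import *
import h
snap('top'); k=models.masks_of('top','stop_bar')
k=[a for a in k if abs(np.argwhere(a['pixels'])[:,1].mean()-335)<30][0]['pixels']
P=[]
for u in range(640):
    v=np.flatnonzero(k[:,u])
    if len(v)>6: P.append(ray('top',u,v.max()+.5,0)[:2])
P=np.array(P); print(len(P),P[0],P[-1])
a=np.polyfit(P[5:-5,1],P[5:-5,0],1); rs=P[:,0]-np.polyval(a,P[:,1]); print(a,np.abs(rs).max(),rs.std())
o=models.place_of('top','stop_bar')[0]['position']
ym=(P[0,1]+P[-1,1])/2; print('mid',np.polyval(a,ym),ym,'net',o,'len',np.hypot(*(P[0]-P[-1])))
yaw=-np.arctan(a[0]); print('yaw',yaw,np.degrees(yaw))
np.save('bar.npy',[np.polyval(a,ym),ym,yaw]); h.BAR=np.load('bar.npy')
h.jig(M.keys(),('top','scene'),prior=[.503,.054,-.13])
for t in [(.4,.1,.2),(.4,-.02,.2)]: print(togo(t,h.BAR[2]+np.pi/2))
print(r.get_state()['clock'])
E
```

```text
80 [0.46963434 0.1604325 ] [ 0.51084088 -0.0566611 ]
[0.13375387 0.44519814] 0.07322137919050004 0.010168794931816086
mid 0.4521380548085629 0.051885696193529465 net [0.4891, 0.581, -0.0016] len 0.22096970304312413
yaw -0.13296469986166215 -7.618316126296962
jig [ 0.5014  0.0519 -0.1458] n 14 res mm [2.8 4.  3.2 3.6 3.4 2.4 4.1 2.8 2.2 3.4 2.5 1.2 1.9 2.7]
 in bar: centre [0.0488 0.0065] FL [0.1002 0.1109] FR [ 0.0975 -0.0991] yaw deg -0.74
 world lugs L [0.45   0.1428] R [ 0.4261 -0.0204]
[array([ 0.4098, -0.5802,  0.0577]), array([ 1.000e-04,  0.000e+00, -1.084e+00])]
[array([ 0.3683, -0.4677,  0.0577]), array([ 1.000e-04,  0.000e+00, -1.084e+00])]
2.15
```

```bash
python3 - <<'E'
from h import *
import h
for K in models.masks_of('top','stop_bar'):
    k=K['pixels']; c=np.argwhere(k).mean(0); print(c,K['p'],k.sum())
    if abs(c[0]-190)>20 or abs(c[1]-335)>30: continue
    P=[]
    for u in range(640):
        v=np.flatnonzero(k[:,u])
        if len(v)>3: P.append(ray('top',u,v.max()+.5,0)[:2])
    P=np.array(P); a=np.polyfit(P[5:-5,1],P[5:-5,0],1); rs=P[:,0]-np.polyval(a,P[:,1])
    ym=(P[0,1]+P[-1,1])/2; print('mid',np.polyval(a,ym),ym,'len',np.hypot(*(P[0]-P[-1])),'res',rs[5:-5].std())
    yaw=-np.arctan(a[0]); print('yaw deg',np.degrees(yaw))
    q=[(np.polyval(a,ym)+.674*2)/3 if 0 else np.polyval(a,ym),ym,yaw]; np.save('bar.npy',q); h.BAR=np.load('bar.npy')
    im=cv2.imread('pics/top0.png')
    q=np.load('jig.npy')
    for (x,y,t),pts in ((h.BAR,[(0,-.15),(0,.15)]),(q,[(.05,.105),(.05,-.105),(-.05,-.105),(-.05,.105),(.05,.105)])):
        for A,B in zip(pts,pts[1:]):
            z=.055 if len(pts)>2 else 0
            w=[np.append(R.from_euler('z',t).apply([*p,0])[:2]+[x,y],z) for p in (A,B)]
            cv2.line(im,*[tuple(int(round(float(v))) for v in proj('top',X)) for X in w],(0,255,0),1)
    cv2.imwrite('pics/ov.png',cv2.resize(im[140:320,200:480],None,fx=2.8,fy=2.8,interpolation=cv2.INTER_CUBIC))
    h.jig(M.keys(),('top',),new=False)
    break
for t in [(.4,.1,.2),(.4,-.02,.2)]: print(togo(t,h.BAR[2]+np.pi/2))
E
```

```text
[191.40720721 334.16036036] 0.58 1665
mid 0.667040400193553 0.021887088233215057 len 0.30430524634568445 res 0.0008590487029815674
yaw deg -5.348133377111088
jig [ 0.5016  0.0516 -0.1616] n 7 res mm [2.5 2.7 1.6 4.8 1.2 3.3 2.4]
 in bar: centre [-0.1675  0.0142] FL [-0.1104  0.1155] FR [-0.1248 -0.094 ] yaw deg -3.91
 world lugs L [0.4517 0.1433] R [ 0.4252 -0.0195]
[array([ 0.4098, -0.5803,  0.0577]), array([ 1.0000e-04,  0.0000e+00, -1.1237e+00])]
[array([ 0.3683, -0.4677,  0.0577]), array([ 1.0000e-04,  0.0000e+00, -1.1237e+00])]
```

View pics/ov.png

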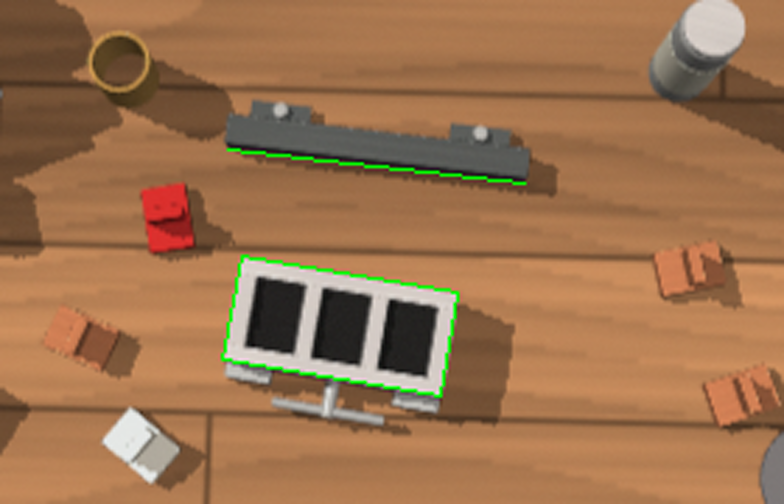

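The overlay matches: the bar face is the green line, and the jig is about 4° clockwise of it with its left side ahead. I'll start with the right lug.

>>> {"api": "jog_arm", "payload": {
  "turn": [
    [0, 0, -0.16],
    [0, 0, -0.32],
    [0, 0, -0.48],
    [0, 0, -0.64],
    [0, 0, -0.8],
    [0, 0, -0.96],
    [0, 0, -1.124],
    [0, 0, -1.124],
    [0, 0, -1.124],
    [0, 0, -1.124],
    [0, 0, -1.124],
    [0, 0, -1.124],
    [0, 0, -1.124],
    [0, 0, -1.124]
  ],
  "translation": [
    [0.036, -0.047, 0.01],
    [0.072, -0.094, 0.02],
    [0.108, -0.14, 0.03],
    [0.145, -0.187, 0.04],
    [0.181, -0.234, 0.05],
    [0.217, -0.28, 0.06],
    [0.254, -0.327, 0.08],
    [0.29, -0.374, 0.09],
    [0.326, -0.42, 0.1],
    [0.362, -0.467, 0.107],
    [0.362, -0.467, 0.107],
    [0.362, -0.467, 0.107],
    [0.362, -0.467, 0.107],
    [0.362, -0.467, 0.107]
  ],
  "grip": [1, 1, 1, 1, 1, 1, 1, 1, 1, 1, 1, 1, 1, 1]
}}

```text
clock: 4.2
tool_pos: [0.3941, -0.0244, 0.1509]
eef_rot: [0.74, 0.672, -0.0, 0.0]
contact_force: [0.1, 0.3, 0.3]
opening: 0.004
finger_force: 0.0
```

```bash
cat >> h.py <<'E'
def where():
    s=st(); Rb=R.from_euler('z',-BAR[2]); print(' tcp in bar',Rb.apply(np.array([*s['tool_pos'][:2],0])-[*BAR[:2],0])[:2].round(4), 'err',togo(s['tool_pos'],BAR[2]+np.pi/2)[1])
def lugs():
    q=np.load('jig.npy')
    for n,s in (('lug_left',1),('lug_right',-1)):
        w=R.from_euler('z',q[2]).apply([-.064,s*.088,0])[:2]+q[:2]
        print(' ',n,'contact in bar',R.from_euler('z',-BAR[2]).apply([*(w-BAR[:2]),0])[:2].round(4))
E
python3 -c "
from h import *
where();lugs()
snap('wrist','w1.png')"
```

```text
t 4.2 p [ 0.3941 -0.0244  0.1509] F [0.1 0.3 0.3] op 0.004 ff 0.0
 tcp in bar [-0.2675 -0.0715] err [ 0.0001  0.0005 -0.003 ]
  lug_left contact in bar [-0.2253  0.1063]
  lug_right contact in bar [-0.2373 -0.0693]
```

View pics/w1.png

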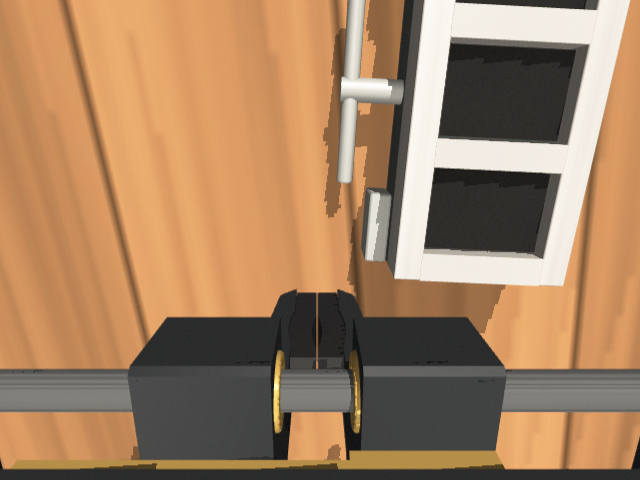

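>>> {"api": "jog_arm", "payload": {
  "turn": [
    [0, 0, 0],
    [0, 0, 0],
    [0, 0, 0],
    [0, 0, 0],
    [0, 0, 0],
    [0, 0, 0],
    [0, 0, 0],
    [0, 0, 0],
    [0, 0, 0],
    [0, 0, 0],
    [0, 0, 0],
    [0, 0, 0],
    [0, 0, 0],
    [0, 0, 0],
    [0, 0, 0]
  ],
  "translation": [
    [0, 0, 0.05],
    [0, 0, 0.09],
    [0, 0, 0.115],
    [0, 0, 0.122],
    [0, 0, 0.122],
    [0, 0.005, 0.122],
    [0, 0.009, 0.122],
    [0, 0.013, 0.122],
    [0, 0.017, 0.122],
    [0, 0.021, 0.122],
    [0, 0.025, 0.122],
    [0, 0.029, 0.122],
    [0, 0.033, 0.122],
    [0, 0.037, 0.122],
    [0, 0.037, 0.122]
  ],
  "grip": [1, 1, 1, 1, 1, 1, 1, 1, 1, 1, 1, 1, 1, 1, 1]
}}

```text
clock: 6.12
tool_pos: [0.4263, -0.0287, 0.0292]
eef_rot: [0.74, 0.673, -0.004, -0.001]
contact_force: [-9.0, -4.3, 5.3]
opening: 0.004
finger_force: 4.7
```

```bash
python3 -c "
from h import *
where();jig(('front_left','front_right','lug_left'));lugs()"
```

```text
t 6.12 p [ 0.4263 -0.0287  0.0292] F [-9.  -4.3  5.3] op 0.004 ff 4.748575185619757
 tcp in bar [-0.235  -0.0728] err [-0.0069  0.0054 -0.0011]
jig [ 0.5086  0.0567 -0.0805] n 6 res mm [  1.9 112.6   4.3   1.9   2.5   0.7]
 in bar: centre [-0.161   0.0199] FL [-0.1123  0.1256] FR [-0.1096 -0.0844] yaw deg 0.74
 world lugs L [0.4515 0.1441] R [ 0.4382 -0.0203]
  lug_left contact in bar [-0.2261  0.1071]
  lug_right contact in bar [-0.2238 -0.0689]
```

>>> {"api": "jog_arm", "payload": {
  "turn": [
    [0, 0, 0],
    [0, 0, 0],
    [0, 0, 0],
    [0, 0, 0],
    [0, 0, 0],
    [0, 0, 0]
  ],
  "translation": [
    [0, 0.005, 0],
    [0, 0.01, 0],
    [0, 0.014, 0],
    [0, 0.018, 0],
    [0, 0.022, 0],
    [0, 0.022, 0]
  ],
  "grip": [1, 1, 1, 1, 1, 1]
}}

```text
clock: 7.12
tool_pos: [0.4493, -0.031, 0.0291]
eef_rot: [0.74, 0.673, -0.004, 0.0]
contact_force: [-7.5, -4.8, 3.2]
opening: 0.006
finger_force: 4.0
```

```bash
python3 -c "
from h import *
where();jig(('front_left','front_right','lug_left'));lugs()"
```

```text
t 7.12 p [ 0.4493 -0.031   0.0291] F [-7.5 -4.8  3.2] op 0.006 ff 3.9610434137284756
 tcp in bar [-0.2118 -0.073 ] err [-0.0049  0.0065 -0.0013]
jig [0.5217 0.0605 0.0779] n 5 res mm [1.5 0.6 2.1 1.  0.9]
 in bar: centre [-0.1483  0.0249] FL [-0.1169  0.1369] FR [-0.0811 -0.07  ] yaw deg 9.81
 world lugs L [0.4515 0.1378] R [ 0.4643 -0.0267]
  lug_left contact in bar [-0.2264  0.1007]
  lug_right contact in bar [-0.1964 -0.0727]
```

>>> {"api": "jog_arm", "payload": {
  "turn": [
    [0, 0, 0],
    [0, 0, 0],
    [0, 0, 0],
    [0, 0, 0],
    [0, 0, 0],
    [0, 0, 0],
    [0, 0, 0],
    [0, 0, 0],
    [0, 0, 0],
    [0, 0, 0],
    [0, 0, 0],
    [0, 0, 0],
    [0, 0, 0],
    [0, 0, 0],
    [0, 0, 0],
    [0, 0, 0],
    [0, 0, 0],
    [0, 0, 0],
    [0, 0, 0],
    [0, 0, 0]
  ],
  "translation": [
    [0, -0.025, 0],
    [0, -0.046, -0.03],
    [0, -0.046, -0.06],
    [0.06, -0.046, -0.06],
    [0.12, -0.046, -0.06],
    [0.174, -0.046, -0.06],
    [0.174, -0.046, -0.05],
    [0.174, -0.046, -0.025],
    [0.174, -0.046, 0],
    [0.174, -0.046, 0],
    [0.174, -0.04, 0],
    [0.174, -0.034, 0],
    [0.174, -0.028, 0],
    [0.174, -0.022, 0],
    [0.174, -0.016, 0],
    [0.174, -0.01, 0],
    [0.174, -0.004, 0],
    [0.174, 0.002, 0],
    [0.174, 0.008, 0],
    [0.174, 0.014, 0]
  ],
  "grip": [1, 1, 1, 1, 1, 1, 1, 1, 1, 1, 1, 1, 1, 1, 1, 1, 1, 1, 1, 1]
}}

```text
clock: 9.88
tool_pos: [0.4806, 0.1468, 0.029]
eef_rot: [0.738, 0.675, 0.0, -0.003]
contact_force: [-5.8, 4.7, -0.2]
opening: 0.006
finger_force: 3.3
```

```bash
python3 -c "
from h import *
where();jig(('front_left','front_right','lug_right'));lugs()"
```

```text
t 9.88 p [0.4806 0.1468 0.029 ] F [-5.8  4.7 -0.2] op 0.006 ff 3.3037270966451615
 tcp in bar [-0.1972  0.107 ] err [-0.0037 -0.0044  0.0046]
jig [ 0.5468  0.0483 -0.2071] n 4 res mm [289.2   1.9   9.2   3.2]
 in bar: centre [-0.1222  0.0151] FL [-0.0606  0.1138] FR [-0.0845 -0.0949] yaw deg -6.52
 world lugs L [0.5011 0.1422] R [ 0.4672 -0.0192]
  lug_left contact in bar [-0.1758  0.1098]
  lug_right contact in bar [-0.1958 -0.065 ]
```

```bash
python3 -c "
from h import *
jig(('front_left','front_right','lug_right'),('scene','top'));lugs();snap('top','t2.png')"
```

```text
jig [ 0.5442  0.0435 -0.1756] n 9 res mm [5.8 2.7 0.3 2.2 1.1 2.6 2.1 3.9 2.5]
 in bar: centre [-0.1243  0.01  ] FL [-0.0659  0.1106] FR [-0.0831 -0.0987] yaw deg -4.71
 world lugs L [0.4956 0.1359] R [ 0.4668 -0.0266]
  lug_left contact in bar [-0.1809  0.103 ]
  lug_right contact in bar [-0.1953 -0.0724]
```

View pics/t2.png

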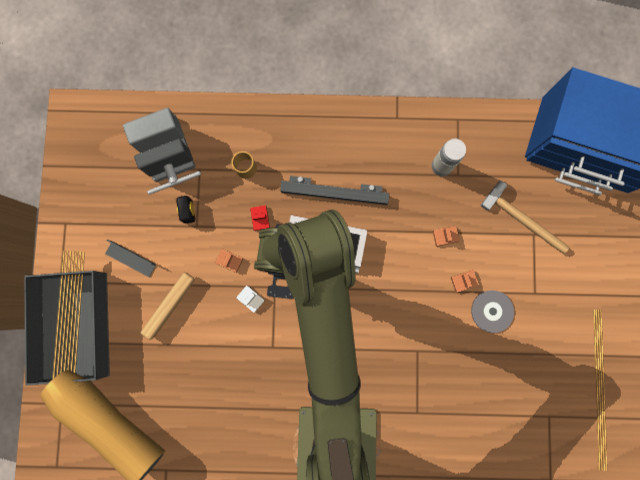

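>>> {"api": "jog_arm", "payload": {
  "turn": [
    [0, 0, 0],
    [0, 0, 0],
    [0, 0, 0],
    [0, 0, 0],
    [0, 0, 0],
    [0, 0, 0],
    [0, 0, 0],
    [0, 0, 0],
    [0, 0, 0],
    [0, 0, 0],
    [0, 0, 0],
    [0, 0, 0],
    [0, 0, 0],
    [0, 0, 0],
    [0, 0, 0],
    [0, 0, 0],
    [0, 0, 0],
    [0, 0, 0],
    [0, 0, 0],
    [0, 0, 0]
  ],
  "translation": [
    [0, -0.025, 0],
    [0, -0.031, -0.03],
    [0, -0.04, -0.06],
    [-0.06, -0.04, -0.06],
    [-0.12, -0.04, -0.06],
    [-0.18, -0.035, -0.06],
    [-0.182, -0.031, -0.05],
    [-0.182, -0.031, -0.025],
    [-0.182, -0.031, 0],
    [-0.182, -0.031, 0],
    [-0.182, -0.025, 0],
    [-0.182, -0.02, 0],
    [-0.182, -0.014, 0],
    [-0.182, -0.008, 0],
    [-0.182, -0.002, 0],
    [-0.182, 0.004, 0],
    [-0.182, 0.01, 0],
    [-0.182, 0.016, 0],
    [-0.182, 0.022, 0],
    [-0.182, 0.022, 0]
  ],
  "grip": [1, 1, 1, 1, 1, 1, 1, 1, 1, 1, 1, 1, 1, 1, 1, 1, 1, 1, 1, 1]
}}

```text
clock: 13.18
tool_pos: [0.482, -0.0439, 0.0289]
eef_rot: [0.74, 0.673, -0.007, -0.0]
contact_force: [-12.2, -4.6, 9.8]
opening: 0.007
finger_force: 6.1
```

```bash
python3 -c "
from h import *
where();jig(('front_left','front_right'),('scene','top'));lugs()"
```

```text
t 13.18 p [ 0.482  -0.0439  0.0289] F [-12.2  -4.6   9.8] op 0.007 ff 6.079974866006523
 tcp in bar [-0.1781 -0.0828] err [-0.0095  0.0098 -0.0021]
jig [0.5585 0.051  0.0159] n 10 res mm [  3.1   0.9   2.1 383.3   2.8   4.    1.    1.1   1.4   3.2]
 in bar: centre [-0.1107  0.0189] FL [-0.0725  0.1287] FR [-0.0496 -0.08  ] yaw deg 6.26
 world lugs L [0.4932 0.1325] R [ 0.4959 -0.0325]
  lug_left contact in bar [-0.184   0.0994]
  lug_right contact in bar [-0.1648 -0.0756]
```

>>> {"api": "jog_arm", "payload": {
  "turn": [
    [0, 0, 0],
    [0, 0, 0],
    [0, 0, 0],
    [0, 0, 0],
    [0, 0, 0],
    [0, 0, 0],
    [0, 0, 0],
    [0, 0, 0],
    [0, 0, 0],
    [0, 0, 0],
    [0, 0, 0],
    [0, 0, 0],
    [0, 0, 0],
    [0, 0, 0],
    [0, 0, 0],
    [0, 0, 0],
    [0, 0, 0],
    [0, 0, 0],
    [0, 0, 0],
    [0, 0, 0]
  ],
  "translation": [
    [0, -0.025, 0],
    [0, -0.042, -0.03],
    [0, -0.046, -0.06],
    [0.06, -0.046, -0.06],
    [0.12, -0.046, -0.06],
    [0.182, -0.042, -0.06],
    [0.182, -0.042, -0.05],
    [0.182, -0.042, -0.025],
    [0.182, -0.042, 0],
    [0.182, -0.042, 0],
    [0.182, -0.036, 0],
    [0.182, -0.03, 0],
    [0.182, -0.024, 0],
    [0.182, -0.018, 0],
    [0.182, -0.012, 0],
    [0.182, -0.006, 0],
    [0.182, 0, 0],
    [0.182, 0.006, 0],
    [0.182, 0.012, 0],
    [0.182, 0.018, 0]
  ],
  "grip": [1, 1, 1, 1, 1, 1, 1, 1, 1, 1, 1, 1, 1, 1, 1, 1, 1, 1, 1, 1]
}}

```text
clock: 16.08
tool_pos: [0.5202, 0.1439, 0.0295]
eef_rot: [0.738, 0.675, 0.001, -0.004]
contact_force: [-8.5, 5.9, 4.4]
opening: 0.0
finger_force: 4.8
```

```bash
python3 -c "
from h import *
where();jig(('front_left','front_right'),('scene','top'));lugs()"
```

```text
t 16.07 p [0.5202 0.1439 0.0295] F [-8.5  5.9  4.4] op 0.0 ff 4.7917979245539755
 tcp in bar [-0.1576  0.1078] err [-0.0047 -0.0066  0.0037]
jig [ 0.5781  0.0364 -0.215 ] n 4 res mm [4.7 1.1 2.7 3.4]
 in bar: centre [-0.0899  0.0061] FL [-0.0276  0.1043] FR [-0.0531 -0.1041] yaw deg -6.97
 world lugs L [0.5331 0.1306] R [ 0.4979 -0.0306]
  lug_left contact in bar [-0.1428  0.1013]
  lug_right contact in bar [-0.1641 -0.0734]
```

>>> {"api": "jog_arm", "payload": {
  "turn": [
    [0, 0, 0],
    [0, 0, 0],
    [0, 0, 0],
    [0, 0, 0],
    [0, 0, 0],
    [0, 0, 0],
    [0, 0, 0],
    [0, 0, 0],
    [0, 0, 0],
    [0, 0, 0],
    [0, 0, 0],
    [0, 0, 0],
    [0, 0, 0],
    [0, 0, 0],
    [0, 0, 0],
    [0, 0, 0],
    [0, 0, 0],
    [0, 0, 0],
    [0, 0, 0],
    [0, 0, 0]
  ],
  "translation": [
    [0, -0.025, 0],
    [0, -0.042, -0.03],
    [0, -0.046, -0.06],
    [-0.06, -0.046, -0.06],
    [-0.12, -0.046, -0.06],
    [-0.18, -0.042, -0.06],
    [-0.182, -0.042, -0.05],
    [-0.182, -0.042, -0.025],
    [-0.182, -0.042, 0],
    [-0.182, -0.042, 0],
    [-0.182, -0.036, 0],
    [-0.182, -0.03, 0],
    [-0.182, -0.024, 0],
    [-0.182, -0.018, 0],
    [-0.182, -0.012, 0],
    [-0.182, -0.006, 0],
    [-0.182, 0, 0],
    [-0.182, 0.006, 0],
    [-0.182, 0.012, 0],
    [-0.182, 0.018, 0]
  ],
  "grip": [1, 1, 1, 1, 1, 1, 1, 1, 1, 1, 1, 1, 1, 1, 1, 1, 1, 1, 1, 1]
}}

```text
clock: 18.98
tool_pos: [0.5162, -0.0475, 0.029]
eef_rot: [0.74, 0.673, -0.009, -0.002]
contact_force: [-14.4, -5.4, 12.5]
opening: 0.006
finger_force: 7.9
```

```bash
python3 -c "
from h import *
where();jig(('front_left','front_right'),('scene','top'));lugs()"
```

```text
t 18.98 p [ 0.5162 -0.0475  0.029 ] F [-14.4  -5.4  12.5] op 0.006 ff 7.883521090261638
 tcp in bar [-0.1438 -0.0831] err [-0.0138  0.0105 -0.0017]
jig [0.5947 0.0431 0.0057] n 7 res mm [2.8 3.1 3.1 3.8 2.3 1.4 3.8]
 in bar: centre [-0.074   0.0144] FL [-0.0347  0.1238] FR [-0.0139 -0.0851] yaw deg 5.68
 world lugs L [0.5302 0.1253] R [ 0.5311 -0.0397]
  lug_left contact in bar [-0.1464  0.0956]
  lug_right contact in bar [-0.129  -0.0795]
```

>>> {"api": "jog_arm", "payload": {
  "turn": [
    [0, 0, 0],
    [0, 0, 0],
    [0, 0, 0],
    [0, 0, 0],
    [0, 0, 0],
    [0, 0, 0],
    [0, 0, 0],
    [0, 0, 0],
    [0, 0, 0],
    [0, 0, 0],
    [0, 0, 0],
    [0, 0, 0],
    [0, 0, 0],
    [0, 0, 0],
    [0, 0, 0],
    [0, 0, 0],
    [0, 0, 0],
    [0, 0, 0],
    [0, 0, 0],
    [0, 0, 0]
  ],
  "translation": [
    [0, -0.025, 0],
    [0, -0.04, -0.03],
    [0, -0.046, -0.06],
    [0.06, -0.046, -0.06],
    [0.12, -0.046, -0.06],
    [0.18, -0.04, -0.06],
    [0.18, -0.04, -0.05],
    [0.18, -0.04, -0.025],
    [0.18, -0.04, 0],
    [0.18, -0.04, 0],
    [0.18, -0.034, 0],
    [0.18, -0.028, 0],
    [0.18, -0.022, 0],
    [0.18, -0.016, 0],
    [0.18, -0.01, 0],
    [0.18, -0.004, 0],
    [0.18, 0.002, 0],
    [0.18, 0.007, 0],
    [0.18, 0.012, 0],
    [0.18, 0.016, 0]
  ],
  "grip": [1, 1, 1, 1, 1, 1, 1, 1, 1, 1, 1, 1, 1, 1, 1, 1, 1, 1, 1, 1]
}}

```text
clock: 21.88
tool_pos: [0.5503, 0.1397, 0.0296]
eef_rot: [0.738, 0.675, -0.002, -0.006]
contact_force: [-20.7, 7.1, 14.3]
opening: 0.008
finger_force: 11.5
```

```bash
python3 -c "
from h import *
where();jig(('front_left','front_right'),('scene','top'));lugs()"
```

```text
t 21.88 p [0.5503 0.1397 0.0296] F [-20.7   7.1  14.3] op 0.008 ff 11.520023939665407
 tcp in bar [-0.1273  0.1064] err [-0.0105 -0.0053  0.0047]
jig [ 0.6093  0.0326 -0.175 ] n 6 res mm [3.1 1.3 3.  2.6 0.8 1.3]
 in bar: centre [-0.0585  0.0053] FL [-1.000e-04  1.059e-01] FR [-0.0172 -0.1034] yaw deg -4.68
 world lugs L [0.5607 0.125 ] R [ 0.5319 -0.0375]
  lug_left contact in bar [-0.1151  0.0983]
  lug_right contact in bar [-0.1294 -0.0772]
```

>>> {"api": "jog_arm", "payload": {
  "turn": [
    [0, 0, 0],
    [0, 0, 0],
    [0, 0, 0],
    [0, 0, 0],
    [0, 0, 0],
    [0, 0, 0],
    [0, 0, 0],
    [0, 0, 0],
    [0, 0, 0],
    [0, 0, 0],
    [0, 0, 0],
    [0, 0, 0],
    [0, 0, 0],
    [0, 0, 0],
    [0, 0, 0],
    [0, 0, 0],
    [0, 0, 0]
  ],
  "translation": [
    [0, -0.025, 0],
    [0, -0.038, -0.03],
    [0, -0.046, -0.06],
    [-0.06, -0.046, -0.06],
    [-0.12, -0.046, -0.06],
    [-0.18, -0.038, -0.06],
    [-0.183, -0.038, -0.05],
    [-0.183, -0.038, -0.025],
    [-0.183, -0.038, 0],
    [-0.183, -0.038, 0],
    [-0.183, -0.032, 0],
    [-0.183, -0.026, 0],
    [-0.183, -0.02, 0],
    [-0.183, -0.014, 0],
    [-0.183, -0.008, 0],
    [-0.183, -0.002, 0],
    [-0.183, 0.004, 0]
  ],
  "grip": [1, 1, 1, 1, 1, 1, 1, 1, 1, 1, 1, 1, 1, 1, 1, 1, 1]
}}

```text
clock: 24.4
tool_pos: [0.5327, -0.0509, 0.0289]
eef_rot: [0.74, 0.673, -0.01, -0.004]
contact_force: [-31.1, -1.1, 30.4]
opening: 0.004
finger_force: 16.8
```

```bash
python3 -c "
from h import *
where();jig(('front_left','front_right'),('scene','top'));lugs()"
```

```text
t 24.4 p [ 0.5327 -0.0509  0.0289] F [-31.1  -1.1  30.4] op 0.004 ff 16.762195103801787
 tcp in bar [-0.1269 -0.085 ] err [-0.0194  0.01   -0.0008]
jig [ 0.6165  0.0354 -0.0743] n 9 res mm [2.4 1.4 4.  1.7 0.8 5.3 4.2 1.5 2. ]
 in bar: centre [-0.0516  0.0087] FL [-0.0036  0.1147] FR [ 0.0004 -0.0953] yaw deg 1.09
 world lugs L [0.5588 0.1224] R [ 0.5466 -0.0421]
  lug_left contact in bar [-0.1172  0.0955]
  lug_right contact in bar [-0.1139 -0.0805]
```

>>> {"api": "jog_arm", "payload": {
  "turn": [
    [0, 0, 0],
    [0, 0, 0],
    [0, 0, 0],
    [0, 0, 0],
    [0, 0, 0],
    [0, 0, 0],
    [0, 0, 0],
    [0, 0, 0],
    [0, 0, 0],
    [0, 0, 0],
    [0, 0, 0],
    [0, 0, 0],
    [0, 0, 0],
    [0, 0, 0],
    [0, 0, 0],
    [0, 0, 0],
    [0, 0, 0]
  ],
  "translation": [
    [0, -0.025, 0],
    [0, -0.034, -0.03],
    [0, -0.044, -0.06],
    [0.06, -0.044, -0.06],
    [0.12, -0.044, -0.06],
    [0.182, -0.036, -0.06],
    [0.182, -0.036, -0.05],
    [0.182, -0.036, -0.025],
    [0.182, -0.036, 0],
    [0.182, -0.036, 0],
    [0.182, -0.03, 0],
    [0.182, -0.024, 0],
    [0.182, -0.018, 0],
    [0.182, -0.013, 0],
    [0.182, -0.008, 0],
    [0.182, -0.003, 0],
    [0.182, 0.001, 0]
  ],
  "grip": [1, 1, 1, 1, 1, 1, 1, 1, 1, 1, 1, 1, 1, 1, 1, 1, 1]
}}

```text
clock: 26.92
tool_pos: [0.5506, 0.1359, 0.0292]
eef_rot: [0.738, 0.675, -0.007, -0.006]
contact_force: [-29.7, 3.4, 26.7]
opening: 0.004
finger_force: 16.5
```

```bash
python3 -c "
from h import *
where();jig(('front_left','front_right'),('scene','top'));lugs()
print(togo([.47,.2,.25],BAR[2]+np.pi/2))"
```

```text
t 26.93 p [0.5506 0.1359 0.0292] F [-29.7   3.4  26.7] op 0.004 ff 16.496114255860448
 tcp in bar [-0.1266  0.1027] err [-0.0177  0.0017  0.0053]
jig [ 0.6171  0.0345 -0.0992] n 9 res mm [  1.2 525.4   3.2   1.4   1.5   2.5   2.4   1.2   2. ]
 in bar: centre [-0.0509  0.0079] FL [-0.0003  0.1126] FR [-0.0016 -0.0974] yaw deg -0.34
 world lugs L [0.5616 0.1229] R [ 0.5452 -0.0413]
  lug_left contact in bar [-0.1144  0.0963]
  lug_right contact in bar [-0.1155 -0.0797]
[array([ 0.0564, -0.0896, -0.2193]), array([-0.0173,  0.0017,  0.006 ])]
```

>>> {"api": "jog_arm", "payload": {
  "turn": [
    [0, 0, 0],
    [0, 0, 0],
    [0, 0, 0],
    [0, 0, 0],
    [0, 0, 0],
    [0, 0, 0],
    [0, 0, 0]
  ],
  "translation": [
    [0, -0.03, 0],
    [0.02, -0.06, -0.03],
    [0.04, -0.074, -0.08],
    [0.06, -0.074, -0.13],
    [0.078, -0.074, -0.17],
    [0.078, -0.074, -0.17],
    [0.078, -0.074, -0.17]
  ],
  "grip": [1, 1, 0.5, 0, 0, 0, 0]
}}

```text
clock: 28.2
tool_pos: [0.495, 0.2168, 0.1982]
eef_rot: [0.739, 0.673, -0.001, 0.0]
contact_force: [-0.6, -0.9, -0.8]
opening: 0.543
finger_force: 0.0
```

```bash
cat >> h.py <<'E'
def ins(c='wrist'):
    snap(c)
    for d in models.place_of(c,'insert0'): print(' ins',np.round(d['position'],4),round(d['p'],2))
E
python3 -c "
from h import *
where();snap('wrist','w2.png');ins();print(cams.camera_params('wrist'))"
```

```text
t 28.2 p [0.495  0.2168 0.1982] F [-0.6 -0.9 -0.8] op 0.543 ff 0.0
 tcp in bar [-0.1895  0.178 ] err [-0.0005  0.0017 -0.0001]
 ins [0.5188 0.3358 0.0019] 0.86
 ins [ 0.6111  0.2277 -0.0034] 0.8
 ins [0.386  0.241  0.0027] 0.55
{'fx': 409.6964545189627, 'fy': 409.6964545189627, 'cx': 316.5750001166594, 'cy': 240.7786250089755, 'eye': array([0.5009066 , 0.28843686, 0.32303965]), 'orientation': array([-0.14366047,  0.00752966, -0.04645135,  0.98850759])}
```

View pics/w2.png

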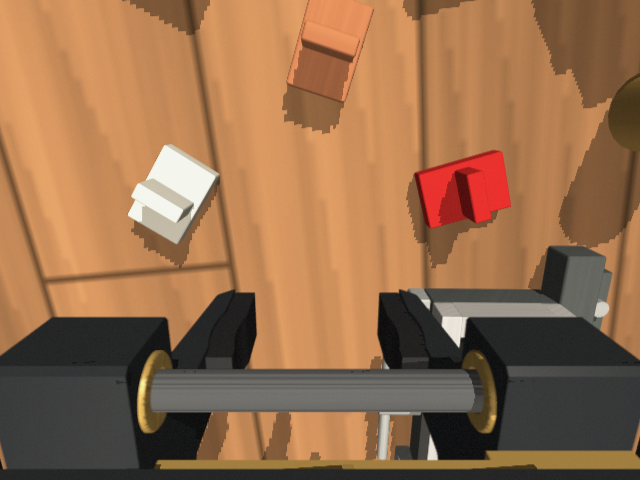

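The first insert has been knocked to about (0.519, 0.336). It stands rib up, with the rib at pixel (331,40) and its plate's near edge running from (289,84) to (344,101). The white and red decoys are at (173,193) and (463,188).

```bash
cat >> h.py <<'E'
def copper(c,near,rad=.05,z=.016):
    """plate yaw: copper pixels near a world point -> minAreaRect on plane z (world)"""
    im=snap(c); hsv=cv2.cvtColor(im,cv2.COLOR_RGB2HSV)
    return im
def refine(c,pos,psi,im=None,show=None,zb=0.,span=.012):
    """fit insert pose x,y,psi (insert x axis yaw) by matching rendered silhouette with network mask"""
    from scipy.optimize import minimize
    p=cams.camera_params(c)
    ks=models.masks_of(c,'insert0'); u,v=proj(c,[*pos[:2],zb+.02],p)
    best=min(ks,key=lambda k:np.hypot(*(np.argwhere(k['pixels']).mean(0)-[v,u])))['pixels']
    def rend(q):
        m=np.zeros((480,640),np.uint8); Rz=R.from_euler('z',q[2])
        for (a,b,z0,z1) in ((.032,.022,0,.016),(.006,.018,.016,.044)):
            P=np.array([[sx*a,sy*b,z] for sx in(-1,1) for sy in(-1,1) for z in(z0,z1)])
            P=Rz.apply(P)+[q[0],q[1],zb]; uv=np.stack(proj(c,P,p),-1).astype(np.float32)
            cv2.fillConvexPoly(m,(cv2.convexHull(uv)*16).round().astype(np.int32),1,shift=4)
        return m.astype(bool)
    cost=lambda q:1-(rend(q)&best).sum()/max(1,(rend(q)|best).sum())
    res=None
    for d in np.radians([-60,-30,0,30,60,90]):
        s=minimize(cost,[pos[0],pos[1],psi+d],method='Nelder-Mead',options=dict(initial_simplex=np.array([[pos[0],pos[1],psi+d]]*4)+np.array([[0,0,0],[.008,0,0],[0,.008,0],[0,0,.3]])))
        if res is None or s.fun<res.fun: res=s
    print(' fit',res.x[:2].round(4),'psi deg',np.degrees(res.x[2]).round(1),'1-iou',round(res.fun,3))
    return res.x
def yawgo(psi):
    """tool z turns (rad) so that closing axis y is along insert x (yaw psi), both ways; with q7"""
    s=r.get_state(); A=R.from_quat(s['eef_rot']).as_matrix(); ty=np.arctan2(A[1,1],A[0,1])
    d=(psi-ty+np.pi/2)%np.pi-np.pi/2
    print(' turn z options',[round(-d,3),round(-d+np.pi*np.sign(d),3)],'q',np.round(s['q'],2))
E
python3 -c "
from h import *
a=ray('wrist',289,84,.016);b=ray('wrist',344,101,.016);print(np.degrees(np.arctan2(*(b-a)[1::-1])),np.linalg.norm(a-b))
q=refine('wrist',[.519,.336],1.1)
yawgo(q[2]);print(togo([q[0],q[1],.15]))
"
```

```text
-21.631051115090397 0.04043863829973512
 fit [0.5137 0.3374] psi deg 67.3 1-iou 0.037
 turn z options [np.float64(-1.268), np.float64(1.873)] q [-0.09  0.74 -0.69  1.87  0.66  0.78 -1.24]
[array([0.122 , 0.0077, 0.0472])]
```

>>> {"api": "jog_arm", "payload": {
  "turn": [
    [0, 0, 0.18],
    [0, 0, 0.36],
    [0, 0, 0.54],
    [0, 0, 0.72],
    [0, 0, 0.9],
    [0, 0, 1.08],
    [0, 0, 1.26],
    [0, 0, 1.44],
    [0, 0, 1.62],
    [0, 0, 1.8],
    [0, 0, 1.873],
    [0, 0, 1.873],
    [0, 0, 1.873]
  ],
  "translation": [
    [0.02, 0.001, 0.01],
    [0.04, 0.002, 0.02],
    [0.06, 0.003, 0.03],
    [0.08, 0.005, 0.04],
    [0.1, 0.006, 0.05],
    [0.122, 0.008, 0.06],
    [0.122, 0.008, 0.06],
    [0.122, 0.008, 0.06],
    [0.122, 0.008, 0.06],
    [0.122, 0.008, 0.06],
    [0.122, 0.008, 0.06],
    [0.122, 0.008, 0.06],
    [0.122, 0.008, 0.06]
  ],
  "grip": [0, 0, 0, 0, 0, 0, 0, 0, 0, 0, 0, 0, 0]
}}

```text
clock: 30.02
tool_pos: [0.5142, 0.3383, 0.1382]
eef_rot: [0.981, -0.196, -0.0, 0.0]
contact_force: [1.5, 0.1, -1.0]
opening: 1.002
finger_force: 0.0
```

```bash
python3 -c "
from h import *
st();snap('wrist','w3.png');q=refine('wrist',[.514,.337],1.17)
yawgo(q[2]);print(togo([q[0],q[1],.038]))
"
```

```text
t 30.02 p [0.5142 0.3383 0.1382] F [ 1.5  0.1 -1. ] op 1.002 ff 0.0
 fit [0.5149 0.3363] psi deg 67.5 1-iou 0.056
 turn z options [np.float64(-0.002), np.float64(3.14)] q [-0.65  0.83 -0.02  1.7   0.03  0.62 -2.65]
[array([0.0014, 0.0016, 0.1004])]
```

View pics/w3.png

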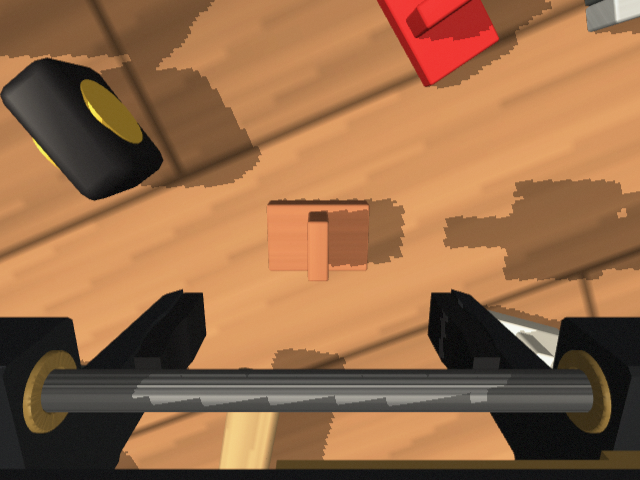

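The insert is centred at (318,238), aligned between the fingers. Joint 7 is near its limit here, so I'll use the opposite half-turn.

>>> {"api": "jog_arm", "payload": {
  "turn": [
    [0, 0, -0.18],
    [0, 0, -0.36],
    [0, 0, -0.54],
    [0, 0, -0.72],
    [0, 0, -0.9],
    [0, 0, -1.08],
    [0, 0, -1.26],
    [0, 0, -1.44],
    [0, 0, -1.62],
    [0, 0, -1.8],
    [0, 0, -1.98],
    [0, 0, -2.16],
    [0, 0, -2.34],
    [0, 0, -2.52],
    [0, 0, -2.7],
    [0, 0, -2.88],
    [0, 0, -3.06],
    [0, 0, -3.14],
    [0, 0, -3.14]
  ],
  "translation": [
    [0, 0, 0],
    [0, 0, 0],
    [0, 0, 0],
    [0, 0, 0],
    [0, 0, 0],
    [0, 0, 0],
    [0, 0, 0],
    [0, 0, 0],
    [0, 0, 0],
    [0, 0, 0],
    [0, 0, 0],
    [0, 0, 0],
    [0, 0, 0],
    [0, 0, 0],
    [0, 0, 0],
    [0, 0, 0],
    [0, 0, 0],
    [0, 0, 0],
    [0, 0, 0]
  ],
  "grip": [0, 0, 0, 0, 0, 0, 0, 0, 0, 0, 0, 0, 0, 0, 0, 0, 0, 0, 0]
}}

```text
clock: 32.5
tool_pos: [0.5148, 0.3381, 0.1386]
eef_rot: [0.198, 0.98, 0.0, -0.0]
contact_force: [0.4, 0.6, -0.1]
opening: 1.002
finger_force: 0.0
```

```bash
python3 -c "
from h import *
st();snap('wrist');q=refine('wrist',[.514,.337],1.17)
yawgo(q[2]);print(togo([q[0],q[1],.038]))
"
```

```text
t 32.5 p [0.5148 0.3381 0.1386] F [ 0.4  0.6 -0.1] op 1.002 ff 0.0
 fit [0.5135 0.3367] psi deg 67.0 1-iou 0.031
 turn z options [np.float64(0.002), np.float64(-3.139)] q [-0.22  0.96 -0.84  1.67  0.87  0.93 -0.24]
[array([ 0.0005, -0.0019,  0.1007])]
```

>>> {"api": "jog_arm", "payload": {
  "turn": [
    [0, 0, 0],
    [0, 0, 0],
    [0, 0, 0],
    [0, 0, 0],
    [0, 0, 0],
    [0, 0, 0],
    [0, 0, 0],
    [0, 0, 0],
    [0, 0, 0]
  ],
  "translation": [
    [0, -0.002, 0.04],
    [0, -0.002, 0.08],
    [0, -0.002, 0.1],
    [0, -0.002, 0.1],
    [0, -0.002, 0.1],
    [0, -0.002, 0.1],
    [0, -0.002, 0.1],
    [0, -0.002, 0.1],
    [0, -0.002, 0.1]
  ],
  "grip": [0, 0, 0, 1, 1, 1, 1, 1, 1],
  "force": 45
}}

```text
clock: 33.72
tool_pos: [0.5137, 0.3368, 0.0388]
eef_rot: [0.197, 0.98, 0.0, 0.0]
contact_force: [-0.3, 0.9, 0.3]
opening: 0.345
finger_force: 0.0
```

```bash
python3 -c "
from h import *
st()
q=np.load('jig.npy')
for i,m in enumerate(REC):
    w=R.from_euler('z',BAR[2]).apply([*m,0])[:2]+q[:2]; print(i,w, togo([*w,.2],BAR[2]-np.pi/2),togo([*w,.2],BAR[2]+np.pi/2))
"
```

```text
t 33.73 p [0.5137 0.3368 0.0388] F [-0.3  0.9  0.3] op 0.345 ff 0.0
0 [0.62302856 0.0982249 ] [array([-0.193 , -0.1777, -0.1611]), array([-1.0000e-04,  2.0000e-04, -1.8743e+00])] [array([-0.193 , -0.1777, -0.1611]), array([2.0000e-04, 1.0000e-04, 1.2673e+00])]
1 [0.61706331 0.03450351] [array([-0.2122, -0.2388, -0.1611]), array([-1.0000e-04,  2.0000e-04, -1.8743e+00])] [array([-0.2122, -0.2388, -0.1611]), array([2.0000e-04, 1.0000e-04, 1.2673e+00])]
2 [ 0.61109806 -0.02921789] [array([-0.2313, -0.2999, -0.1611]), array([-1.0000e-04,  2.0000e-04, -1.8743e+00])] [array([-0.2313, -0.2999, -0.1611]), array([2.0000e-04, 1.0000e-04, 1.2673e+00])]
```

>>> {"api": "jog_arm", "payload": {
  "turn": [
    [0, 0, 0],
    [0, 0, 0],
    [0, 0, 0],
    [0, 0, 0],
    [0, 0, 0],
    [0, 0, 0],
    [0, 0, 0],
    [0, 0, 0],
    [0, 0, 0],
    [0, 0, 0]
  ],
  "translation": [
    [0, 0, 0],
    [0, 0, 0],
    [0, 0, 0],
    [0, 0, 0],
    [0, 0, 0],
    [0, 0, -0.02],
    [0, 0, -0.06],
    [0, 0, -0.1],
    [0, 0, -0.12],
    [0, 0, -0.12]
  ],
  "grip": [1, 1, 1, 1, 1, 1, 1, 1, 1, 1]
}}

```text
clock: 34.98
tool_pos: [0.5141, 0.337, 0.1601]
eef_rot: [0.197, 0.98, 0.001, 0.001]
contact_force: [-0.3, -0.1, -3.7]
opening: 0.127
finger_force: 45.0
```

```bash
python3 -c "
from h import *
st();cams.snapshot('scene');cams.snapshot('top');
jig(('front_left','front_right','lug_left','lug_right'),('scene','top'))
q=np.load('jig.npy')
w=R.from_euler('z',q[2]).apply([*REC[0],0])[:2]+q[:2]; print(w, togo([*w,.16],q[2]+np.pi/2))
"
```

```text
t 34.98 p [0.5141 0.337  0.1601] F [-0.3 -0.1 -3.7] op 0.127 ff 45.00004408881068
jig [ 0.6182  0.0344 -0.0999] n 13 res mm [1.8 2.2 1.3 3.  2.7 1.8 2.  1.9 1.3 3.4 0.5 1.6 0.6]
 in bar: centre [-0.0498  0.0079] FL [0.0009 0.1126] FR [-0.0005 -0.0974] yaw deg -0.38
 world lugs L [0.5627 0.1229] R [ 0.5463 -0.0413]
[0.62456679 0.09812513] [array([-0.1946, -0.1772, -0.0013]), array([-0.000e+00,  1.000e-04,  1.274e+00])]
```

>>> {"api": "jog_arm", "payload": {
  "turn": [
    [0, 0, 0.18],
    [0, 0, 0.36],
    [0, 0, 0.54],
    [0, 0, 0.72],
    [0, 0, 0.9],
    [0, 0, 1.08],
    [0, 0, 1.2],
    [0, 0, 1.271],
    [0, 0, 1.271],
    [0, 0, 1.271]
  ],
  "translation": [
    [-0.03, -0.027, 0],
    [-0.06, -0.054, 0],
    [-0.09, -0.082, 0],
    [-0.12, -0.109, 0],
    [-0.15, -0.136, 0],
    [-0.175, -0.16, 0],
    [-0.195, -0.177, 0],
    [-0.195, -0.177, 0],
    [-0.195, -0.177, 0],
    [-0.195, -0.177, 0]
  ],
  "grip": [1, 1, 1, 1, 1, 1, 1, 1, 1, 1]
}}

```text
clock: 36.92
tool_pos: [0.6248, 0.099, 0.1588]
eef_rot: [0.74, 0.673, 0.0, -0.0]
contact_force: [-0.2, 0.1, -3.1]
opening: 0.134
finger_force: 45.0
```

```bash
python3 -c "
from h import *
where();snap('wrist','w4.png')
for d in models.place_of('wrist','recess0'): print(np.round(d['position'],4),d['p'])
for d in models.place_of('wrist','insert0'): print('i',np.round(d['position'],4),d['p'])
"
```

```text
t 36.92 p [0.6248 0.099  0.1588] F [-0.2  0.1 -3.1] op 0.134 ff 45.0000823661685
 tcp in bar [-0.0493  0.0728] err [-0.0002 -0.0006 -0.0012]
i [0.6094 0.2257 0.0012] 0.68
i [0.6792 0.1336 0.0127] 0.58
i [0.6275 0.0956 0.1199] 0.57
```

View pics/w4.png

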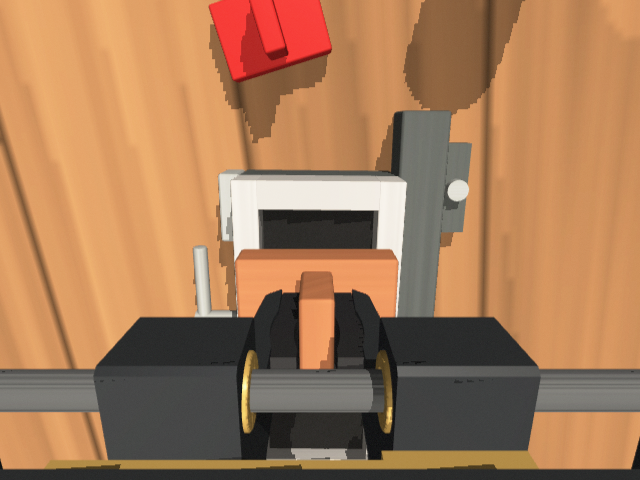

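```bash
cat >> h.py <<'E'
def rel(c,uvs,z):
    """pixels on plane z -> bar-axes offsets from TCP (tool x=bar y, tool y=bar x)"""
    s=r.get_state(); A=R.from_quat(s['eef_rot'])
    return np.array([A.inv().apply(ray(c,u,v,z)-s['tool_pos'])[:2] for u,v in uvs]).round(4)
E
python3 -c "
from h import *
print('recess',rel('wrist',[(259,210),(378,210),(377,248),(259,248)],.055))
print('deck',rel('wrist',[(232,180),(405,180)],.055))
print('ins bottom',rel('wrist',[(239,250),(395,250)],.1588-.038))
print('ins top',rel('wrist',[(237,262),(397,262)],.1588-.022))
"
```

```text
recess [[ 0.0226 -0.0335]
 [ 0.0226  0.0345]
 [-0.0002  0.0348]
 [-0.0001 -0.0345]]
deck [[ 0.0398 -0.048 ]
 [ 0.0397  0.0489]]
ins bottom [[ 0.0196 -0.0332]
 [ 0.0196  0.0322]]
ins top [[ 0.0199 -0.0311]
 [ 0.0199  0.03  ]]
```

>>> {"api": "jog_arm", "payload": {
  "turn": [
    [0, 0, 0],
    [0, 0, 0],
    [0, 0, 0],
    [0, 0, 0],
    [0, 0, 0],
    [0, 0, 0],
    [0, 0, 0],
    [0, 0, 0]
  ],
  "translation": [
    [0.001, 0.001, 0.03],
    [0.001, 0.001, 0.05],
    [0.001, 0.001, 0.058],
    [0.001, 0.001, 0.062],
    [0.001, 0.001, 0.066],
    [0.001, 0.001, 0.07],
    [0.001, 0.001, 0.072],
    [0.001, 0.001, 0.072]
  ],
  "grip": [1, 1, 1, 1, 1, 1, 1, 1]
}}

```text
clock: 38.08
tool_pos: [0.6262, 0.0991, 0.0867]
eef_rot: [0.741, 0.672, -0.0, 0.0]
contact_force: [-0.1, -1.1, -2.8]
opening: 0.135
finger_force: 45.0
```

```bash
python3 -c "
from h import *
where()"
```

```text
t 38.08 p [0.6262 0.0991 0.0867] F [-0.1 -1.1 -2.8] op 0.135 ff 45.00003347173333
 tcp in bar [-0.0479  0.073 ] err [ 0.      0.0001 -0.0036]
```

>>> {"api": "jog_arm", "payload": {
  "turn": [
    [0, 0, 0],
    [0, 0, 0],
    [0, 0, 0],
    [0, 0, 0],
    [0, 0, 0],
    [0, 0, 0]
  ],
  "translation": [
    [0, 0, 0.003],
    [0, 0, 0.006],
    [0, 0, 0.008],
    [0, 0, 0.01],
    [0, 0, 0.011],
    [0, 0, 0.011]
  ],
  "grip": [1, 1, 1, 1, 1, 1]
}}

```text
clock: 38.83
tool_pos: [0.6266, 0.0993, 0.0776]
eef_rot: [0.741, 0.672, 0.0, 0.001]
contact_force: [-3.2, -1.7, 10.0]
opening: 0.132
finger_force: 45.0
```

```bash
python3 -c "
from h import *
where()"
```

```text
t 38.83 p [0.6266 0.0993 0.0776] F [-3.2 -1.7 10. ] op 0.132 ff 45.00906329602003
 tcp in bar [-0.0474  0.0733] err [ 0.0016  0.0001 -0.0038]
```

Nearly home, at z 0.0776 with 10 N. I'll press a little more.

>>> {"api": "jog_arm", "payload": {
  "turn": [
    [0, 0, 0],
    [0, 0, 0],
    [0, 0, 0],
    [0, 0, 0]
  ],
  "translation": [
    [0, 0, 0.001],
    [0, 0, 0.003],
    [0, 0, 0.005],
    [0, 0, 0.005]
  ],
  "grip": [1, 1, 1, 1]
}}

```text
clock: 39.33
tool_pos: [0.627, 0.0995, 0.0773]
eef_rot: [0.741, 0.672, 0.001, 0.002]
contact_force: [-11.6, -4.7, 41.8]
opening: 0.132
finger_force: 45.1
```

```bash
python3 -c "
from h import *
where()"
```

```text
t 39.33 p [0.627  0.0995 0.0773] F [-11.6  -4.7  41.8] op 0.132 ff 45.10589474346489
 tcp in bar [-0.0471  0.0735] err [ 0.004   0.0012 -0.0041]
```

>>> {"api": "jog_arm", "payload": {
  "turn": [
    [0, 0, 0],
    [0, 0, 0],
    [0, 0, 0],
    [0, 0, 0],
    [0, 0, 0],
    [0, 0, 0],
    [0, 0, 0],
    [0, 0, 0],
    [0, 0, 0],
    [0, 0, 0],
    [0, 0, 0],
    [0, 0, 0],
    [0, 0, 0],
    [0, 0, 0],
    [0, 0, 0],
    [0, 0, 0],
    [0, 0, 0]
  ],
  "translation": [
    [0, 0, -0.006],
    [0, 0, -0.006],
    [0, 0, -0.007],
    [0, 0, -0.007],
    [0, 0, -0.04],
    [0, 0, -0.09],
    [-0.03, 0, -0.13],
    [-0.08, -0.01, -0.16],
    [-0.14, -0.02, -0.18],
    [-0.2, -0.03, -0.18],
    [-0.26, -0.04, -0.18],
    [-0.32, -0.05, -0.18],
    [-0.38, -0.06, -0.18],
    [-0.44, -0.07, -0.18],
    [-0.5, -0.071, -0.18],
    [-0.5, -0.071, -0.18],
    [-0.5, -0.071, -0.18]
  ],
  "grip": [1, 0.5, 0.5, 0.5, 0.5, 0.5, 0, 0, 0, 0, 0, 0, 0, 0, 0, 0, 0]
}}

```text
clock: 41.45
tool_pos: [0.5073, -0.3907, 0.2503]
eef_rot: [0.74, 0.672, 0.001, -0.001]
contact_force: [0.1, 0.8, 0.7]
opening: 1.0
finger_force: 0.0
```

```bash
python3 -c "
from h import *
where();snap('wrist','w5.png')
for d in models.place_of('wrist','insert0'):
    print('i',np.round(d['position'],4),d['p']); q=refine('wrist',d['position'],1.); yawgo(q[2]); print(togo([q[0],q[1],.038]))
jig(('front_left','front_right','lug_left','lug_right'),('top','scene'))
"
```

```text
t 41.45 p [ 0.5073 -0.3907  0.2503] F [0.1 0.8 0.7] op 1.0 ff 0.0
 tcp in bar [-0.1206 -0.4257] err [-0.0001 -0.0017 -0.0032]
i [ 5.714e-01 -2.908e-01  2.000e-04] 0.81
 fit [ 0.5709 -0.2872] psi deg 103.3 1-iou 0.046
 turn z options [np.float64(1.246), np.float64(-1.896)] q [ 0.95  0.79 -0.71  1.51  0.56  1.05  0.01]
[array([0.1076, 0.053 , 0.213 ])]
i [ 0.4399 -0.34    0.0022] 0.8
 fit [ 0.4487 -0.3388] psi deg 109.7 1-iou 0.031
 turn z options [np.float64(1.133), np.float64(-2.009)] q [ 0.95  0.79 -0.71  1.51  0.56  1.05  0.01]
[array([ 0.0451, -0.0638,  0.213 ])]
i [ 0.3663 -0.4181 -0.0007] 0.59
 fit [ 0.3663 -0.4181] psi deg -2.7 1-iou 1.0
 turn z options [np.float64(-0.047), np.float64(3.095)] q [ 0.95  0.79 -0.71  1.51  0.56  1.05  0.01]
[array([-0.0412, -0.1383,  0.2129])]
jig [ 0.6197  0.0344 -0.0854] n 13 res mm [  2.9   3.6   2.6   3.1   3.3   2.7 107.4   4.6   1.9   3.1   1.1   1.2
   1.9]
 in bar: centre [-0.0483  0.008 ] FL [0.0008 0.1134] FR [ 0.0025 -0.0966] yaw deg 0.45
 world lugs L [0.5629 0.1221] R [ 0.5489 -0.0423]
```

View pics/w5.png

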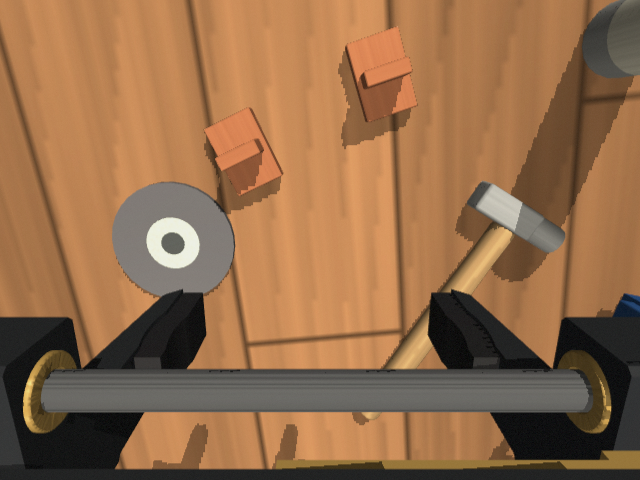

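The view shows two copper inserts, both rib up, at (380,75) and (243,152). I'll take the one at (380,75) first.

>>> {"api": "jog_arm", "payload": {
  "turn": [
    [0, 0, 0.18],
    [0, 0, 0.36],
    [0, 0, 0.54],
    [0, 0, 0.72],
    [0, 0, 0.9],
    [0, 0, 1.08],
    [0, 0, 1.24],
    [0, 0, 1.246],
    [0, 0, 1.246],
    [0, 0, 1.246],
    [0, 0, 1.246],
    [0, 0, 1.246],
    [0, 0, 1.246],
    [0, 0, 1.246],
    [0, 0, 1.246],
    [0, 0, 1.246],
    [0, 0, 1.246],
    [0, 0, 1.246],
    [0, 0, 1.246],
    [0, 0, 1.246]
  ],
  "translation": [
    [0.03, 0.015, 0.02],
    [0.06, 0.03, 0.04],
    [0.09, 0.045, 0.06],
    [0.108, 0.053, 0.09],
    [0.108, 0.053, 0.11],
    [0.108, 0.053, 0.12],
    [0.108, 0.053, 0.12],
    [0.108, 0.053, 0.13],
    [0.108, 0.053, 0.17],
    [0.108, 0.053, 0.2],
    [0.108, 0.053, 0.212],
    [0.108, 0.053, 0.212],
    [0.108, 0.053, 0.212],
    [0.108, 0.053, 0.212],
    [0.108, 0.053, 0.212],
    [0.108, 0.053, 0.212],
    [0.108, 0.053, 0.212],
    [0.108, 0.053, 0.212],
    [0.108, 0.053, 0.212],
    [0.108, 0.053, 0.212]
  ],
  "grip": [0, 0, 0, 0, 0, 0, 0, 0, 0, 0, 0, 1, 1, 1, 1, 1, 1, 1, 1, 1]
}}

```text
clock: 44.8
tool_pos: [0.5702, -0.2891, 0.0387]
eef_rot: [0.994, 0.114, -0.0, -0.0]
contact_force: [-0.6, 1.2, 1.2]
opening: 0.132
finger_force: 45.0
```

>>> {"api": "jog_arm", "payload": {
  "turn": [
    [0, 0, 0],
    [0, 0, 0],
    [0, 0, 0],
    [0, 0, 0],
    [0, 0, 0]
  ],
  "translation": [
    [0, 0, 0],
    [0, 0, -0.03],
    [0, 0, -0.08],
    [0, 0, -0.13],
    [0, 0, -0.13]
  ],
  "grip": [1, 1, 1, 1, 1]
}}

```text
clock: 45.42
tool_pos: [0.5728, -0.2905, 0.1724]
eef_rot: [0.994, 0.113, 0.004, 0.002]
contact_force: [0.8, 0.2, -2.8]
opening: 0.13
finger_force: 45.0
```

```bash
python3 -c "
from h import *
st();yawgo(BAR[2])
q=[.6185,.0344,-.093]
w=R.from_euler('z',q[2]).apply([*REC[1],0])[:2]+q[:2]; print(w, togo([*w,.16]))
w=R.from_euler('z',q[2]).apply([*REC[2],0])[:2]+q[:2]; print(w, togo([*w,.16]))
"
```

```text
t 45.42 p [ 0.5728 -0.2905  0.1724] F [ 0.8  0.2 -2.8] op 0.13 ff 44.998967070132494
 turn z options [np.float64(-1.25), np.float64(1.891)] q [ 0.57  0.82 -0.32  1.59  0.33  0.77 -1.23]
[0.6185 0.0344] [array([ 0.1177, -0.3063,  0.0117])]
[ 0.61255658 -0.02932343] [array([ 0.0975, -0.2456,  0.0119])]
```

>>> {"api": "jog_arm", "payload": {
  "turn": [
    [0, 0, -0.18],
    [0, 0, -0.36],
    [0, 0, -0.54],
    [0, 0, -0.72],
    [0, 0, -0.9],
    [0, 0, -1.08],
    [0, 0, -1.25],
    [0, 0, -1.25],
    [0, 0, -1.25],
    [0, 0, -1.25]
  ],
  "translation": [
    [0.014, -0.036, 0],
    [0.029, -0.072, 0],
    [0.044, -0.108, 0],
    [0.058, -0.144, 0],
    [0.072, -0.18, 0],
    [0.086, -0.216, 0],
    [0.098, -0.246, 0.01],
    [0.098, -0.246, 0.012],
    [0.098, -0.246, 0.012],
    [0.098, -0.246, 0.012]
  ],
  "grip": [1, 1, 1, 1, 1, 1, 1, 1, 1, 1]
}}

```text
clock: 46.68
tool_pos: [0.6098, -0.0296, 0.1561]
eef_rot: [0.74, 0.672, -0.001, 0.0]
contact_force: [1.0, -0.4, -3.5]
opening: 0.132
finger_force: 45.0
```

```bash
python3 -c "
from h import *
where();snap('wrist','w6.png')
"
```

```text
t 46.67 p [ 0.6098 -0.0296  0.1561] F [ 1.  -0.4 -3.5] op 0.132 ff 44.99902496114373
 tcp in bar [-0.0522 -0.0566] err [-0.001   0.0017 -0.0027]
```

View pics/w6.png

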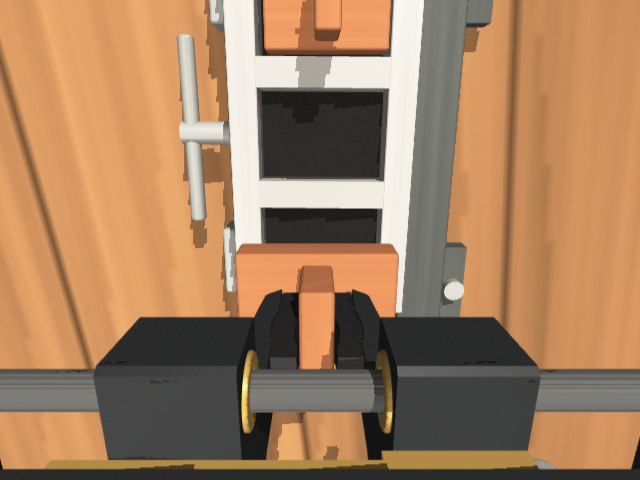

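Recess 2's far edge runs along v=208 (u 262 to 383). The held insert's lower far edge runs along v=244 (u 239 to 396). The first insert sits in recess 0 at the top.

```bash
python3 -c "
from h import *
print('recess2',rel('wrist',[(262,208),(383,208)],.055))
print('recess1',rel('wrist',[(259,179),(385,179),(258,89),(388,89)],.055))
print('ins bottom',rel('wrist',[(239,244),(396,244)],.1561-.038))
"
```

```text
recess2 [[ 0.0243 -0.0314]
 [ 0.0243  0.0369]]
recess1 [[ 0.0407 -0.0325]
 [ 0.0406  0.0373]
 [ 0.0875 -0.0311]
 [ 0.0875  0.0366]]
ins bottom [[ 0.0222 -0.0331]
 [ 0.0222  0.0326]]
```

>>> {"api": "jog_arm", "payload": {
  "turn": [
    [0, 0, 0],
    [0, 0, 0],
    [0, 0, 0],
    [0, 0, 0],
    [0, 0, 0],
    [0, 0, 0],
    [0, 0, 0],
    [0, 0, 0]
  ],
  "translation": [
    [0, 0.0028, 0.03],
    [0, 0.0028, 0.045],
    [0, 0.0028, 0.054],
    [0, 0.0028, 0.058],
    [0, 0.0028, 0.062],
    [0, 0.0028, 0.066],
    [0, 0.0028, 0.069],
    [0, 0.0028, 0.069]
  ],
  "grip": [1, 1, 1, 1, 1, 1, 1, 1]
}}

```text
clock: 47.72
tool_pos: [0.6135, -0.0297, 0.0909]
eef_rot: [0.74, 0.673, -0.001, 0.002]
contact_force: [-5.7, -5.2, 18.4]
opening: 0.131
finger_force: 45.0
```

```bash
python3 -c "
from h import *
where()"
```

```text
t 47.73 p [ 0.6135 -0.0297  0.0909] F [-5.7 -5.2 18.4] op 0.131 ff 45.00338729470968
 tcp in bar [-0.0485 -0.0563] err [ 0.0022  0.0038 -0.001 ]
```

>>> {"api": "jog_arm", "payload": {
  "turn": [
    [0, 0, 0],
    [0, 0, 0],
    [0, 0, 0]
  ],
  "translation": [
    [0, 0, -0.008],
    [0, 0, -0.014],
    [0, 0, -0.014]
  ],
  "grip": [1, 1, 1]
}}

```text
clock: 48.1
tool_pos: [0.6134, -0.0275, 0.1021]
eef_rot: [0.739, 0.674, 0.001, 0.0]
contact_force: [-0.5, -0.5, -3.4]
opening: 0.128
finger_force: 45.0
```

```bash
python3 -c "
from h import *
where();snap('wrist','w7.png')
"
```

```text
t 48.1 p [ 0.6134 -0.0275  0.1021] F [-0.5 -0.5 -3.4] op 0.128 ff 44.999506305903196
 tcp in bar [-0.0488 -0.0542] err [ 0.0009 -0.0005  0.0005]
```

View pics/w7.png

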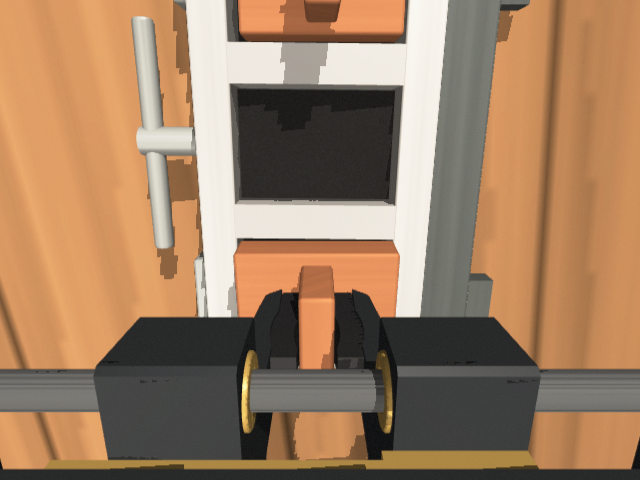

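```bash
python3 -c "
from h import *
print('recess1',rel('wrist',[(235,202),(396,202),(231,86),(404,86)],.055))
print('recess2 far',rel('wrist',[(235,238),(396,238)],.055))
print('ins bottom',rel('wrist',[(236,241),(398,241)],.1021-.0385))
"
```

```text
recess1 [[ 0.0384 -0.0355]
 [ 0.0383  0.0333]
 [ 0.0848 -0.0344]
 [ 0.0848  0.0339]]
recess2 far [[ 0.0224 -0.0364]
 [ 0.0223  0.0341]]
ins bottom [[ 0.0236 -0.0343]
 [ 0.0235  0.0333]]
```

>>> {"api": "jog_arm", "payload": {
  "turn": [
    [0, 0, 0],
    [0, 0, 0],
    [0, 0, 0],
    [0, 0, 0],
    [0, 0, 0],
    [0, 0, 0],
    [0, 0, 0]
  ],
  "translation": [
    [-0.0035, 0, 0],
    [-0.0035, 0, 0.003],
    [-0.0035, 0, 0.006],
    [-0.0035, 0, 0.009],
    [-0.0035, 0, 0.012],
    [-0.0035, 0, 0.0145],
    [-0.0035, 0, 0.0145]
  ],
  "grip": [1, 1, 1, 1, 1, 1, 1]
}}

```text
clock: 49.02
tool_pos: [0.6126, -0.0313, 0.087]
eef_rot: [0.739, 0.674, -0.0, -0.0]
contact_force: [-0.1, -0.0, -4.5]
opening: 0.132
finger_force: 45.0
```

```bash
python3 -c "
from h import *
where()"
```

```text
t 49.02 p [ 0.6126 -0.0313  0.087 ] F [-0.1 -0.  -4.5] op 0.132 ff 44.999467972666025
 tcp in bar [-0.0493 -0.0581] err [-0.0003  0.0001  0.0005]
```

In the recess with no load. Pressing home.

>>> {"api": "jog_arm", "payload": {
  "turn": [
    [0, 0, 0],
    [0, 0, 0],
    [0, 0, 0],
    [0, 0, 0],
    [0, 0, 0],
    [0, 0, 0],
    [0, 0, 0],
    [0, 0, 0]
  ],
  "translation": [
    [0, 0, 0.003],
    [0, 0, 0.006],
    [0, 0, 0.008],
    [0, 0, 0.01],
    [0, 0, 0.012],
    [0, 0, 0.014],
    [0, 0, 0.016],
    [0, 0, 0.016]
  ],
  "grip": [1, 1, 1, 1, 1, 1, 1, 1]
}}

```text
clock: 50.02
tool_pos: [0.6134, -0.0294, 0.0766]
eef_rot: [0.739, 0.674, 0.001, 0.001]
contact_force: [-9.5, 1.4, 34.3]
opening: 0.134
finger_force: 45.0
```

```bash
python3 -c "
from h import *
where()"
```

```text
t 50.02 p [ 0.6134 -0.0294  0.0766] F [-9.5  1.4 34.3] op 0.134 ff 45.03661286551505
 tcp in bar [-0.0486 -0.0561] err [ 0.0034 -0.0003  0.0016]
```

>>> {"api": "jog_arm", "payload": {
  "turn": [
    [0, 0, 0],
    [0, 0, 0],
    [0, 0, 0],
    [0, 0, 0],
    [0, 0, 0],
    [0, 0, 0],
    [0, 0, 0],
    [0, 0, 0],
    [0, 0, 0],
    [0, 0, 0],
    [0, 0, 0],
    [0, 0, 0],
    [0, 0, 0],
    [0, 0, 0],
    [0, 0, 0],
    [0, 0, 0],
    [0, 0, 0]
  ],
  "translation": [
    [0, 0, -0.005],
    [0, 0, -0.006],
    [0, 0, -0.007],
    [0, 0, -0.007],
    [0, 0, -0.04],
    [0, 0, -0.09],
    [-0.05, -0.01, -0.13],
    [-0.1, -0.03, -0.15],
    [-0.15, -0.045, -0.15],
    [-0.2, -0.06, -0.15],
    [-0.25, -0.075, -0.15],
    [-0.3, -0.09, -0.15],
    [-0.35, -0.11, -0.15],
    [-0.404, -0.127, -0.15],
    [-0.404, -0.127, -0.15],
    [-0.404, -0.127, -0.15],
    [-0.404, -0.127, -0.15]
  ],
  "grip": [1, 0.5, 0.5, 0.5, 0.5, 0.5, 0, 0, 0, 0, 0, 0, 0, 0, 0, 0, 0]
}}

```text
clock: 52.15
tool_pos: [0.4499, -0.4199, 0.2214]
eef_rot: [0.738, 0.675, 0.001, -0.0]
contact_force: [0.1, 0.3, -0.4]
opening: 1.001
finger_force: 0.0
```

```bash
python3 -c "
from h import *
where();snap('wrist')
for d in models.place_of('wrist','insert0')[:1]:
    print('i',np.round(d['position'],4),d['p']); q=refine('wrist',d['position'],1.8); yawgo(q[2]); print(togo([q[0],q[1],.038]))
jig(('front_left','front_right','lug_left','lug_right'),('top','scene'))
"
```

```text
t 52.15 p [ 0.4499 -0.4199  0.2214] F [ 0.1  0.3 -0.4] op 1.001 ff 0.0
 tcp in bar [-0.175  -0.4601] err [ 0.0006 -0.001   0.0035]
i [ 0.4451 -0.3348  0.0028] 0.93
 fit [ 0.4475 -0.34  ] psi deg 109.9 1-iou 0.04
 turn z options [np.float64(1.134), np.float64(-2.008)] q [ 1.06  0.8  -0.71  1.62  0.61  0.96  0.05]
[array([ 0.08  , -0.0094,  0.1834])]
jig [ 0.6187  0.0348 -0.0904] n 13 res mm [3.2 2.3 2.6 2.  4.1 1.4 2.8 2.3 2.4 2.  2.1 0.3 1.8]
 in bar: centre [-0.0493  0.0083] FL [0.0004 0.1135] FR [ 0.001  -0.0965] yaw deg 0.17
 world lugs L [0.5624 0.1227] R [ 0.5475 -0.0416]
```

>>> {"api": "jog_arm", "payload": {
  "turn": [
    [0, 0, 0.18],
    [0, 0, 0.36],
    [0, 0, 0.54],
    [0, 0, 0.72],
    [0, 0, 0.9],
    [0, 0, 1.08],
    [0, 0, 1.134],
    [0, 0, 1.134],
    [0, 0, 1.134],
    [0, 0, 1.134],
    [0, 0, 1.134],
    [0, 0, 1.134],
    [0, 0, 1.134],
    [0, 0, 1.134],
    [0, 0, 1.134],
    [0, 0, 1.134],
    [0, 0, 1.134],
    [0, 0, 1.134],
    [0, 0, 1.134],
    [0, 0, 1.134]
  ],
  "translation": [
    [0.03, -0.004, 0.02],
    [0.06, -0.008, 0.04],
    [0.08, -0.0094, 0.06],
    [0.08, -0.0094, 0.08],
    [0.08, -0.0094, 0.09],
    [0.08, -0.0094, 0.09],
    [0.08, -0.0094, 0.09],
    [0.08, -0.0094, 0.12],
    [0.08, -0.0094, 0.15],
    [0.08, -0.0094, 0.17],
    [0.08, -0.0094, 0.183],
    [0.08, -0.0094, 0.183],
    [0.08, -0.0094, 0.183],
    [0.08, -0.0094, 0.183],
    [0.08, -0.0094, 0.183],
    [0.08, -0.0094, 0.183],
    [0.08, -0.0094, 0.183],
    [0.08, -0.0094, 0.183],
    [0.08, -0.0094, 0.183],
    [0.08, -0.0094, 0.183]
  ],
  "grip": [0, 0, 0, 0, 0, 0, 0, 0, 0, 0, 0, 1, 1, 1, 1, 1, 1, 1, 1, 1]
}}

```text
clock: 55.4
tool_pos: [0.4466, -0.3408, 0.0382]
eef_rot: [0.985, 0.171, -0.0, -0.0]
contact_force: [-0.2, 2.0, 1.6]
opening: 0.13
finger_force: 45.0
```

>>> {"api": "jog_arm", "payload": {
  "turn": [
    [0, 0, 0],
    [0, 0, 0],
    [0, 0, 0],
    [0, 0, 0],
    [0, 0, 0],
    [0, 0, 0]
  ],
  "translation": [
    [0, 0, 0],
    [0, 0, -0.03],
    [0, 0, -0.08],
    [0, 0, -0.12],
    [0, 0, -0.12],
    [0, 0, -0.12]
  ],
  "grip": [1, 1, 1, 1, 1, 1]
}}

```text
clock: 56.15
tool_pos: [0.4459, -0.3413, 0.1572]
eef_rot: [0.985, 0.171, -0.001, -0.0]
contact_force: [-1.0, -0.5, -2.8]
opening: 0.13
finger_force: 45.0
```

```bash
python3 -c "
from h import *
st();yawgo(BAR[2]);print(togo([.6185,.0344,.16]))
"
```

```text
t 56.15 p [ 0.4459 -0.3413  0.1572] F [-1.  -0.5 -2.8] op 0.13 ff 44.99815346673131
 turn z options [np.float64(-1.134), np.float64(2.008)] q [ 0.77  0.76 -0.34  1.84  0.41  0.61 -1.05]
[array([ 0.289 , -0.2956, -0.0029])]
```

>>> {"api": "jog_arm", "payload": {
  "turn": [
    [0, 0, -0.17],
    [0, 0, -0.34],
    [0, 0, -0.51],
    [0, 0, -0.68],
    [0, 0, -0.85],
    [0, 0, -1.02],
    [0, 0, -1.134],
    [0, 0, -1.134],
    [0, 0, -1.134],
    [0, 0, -1.134],
    [0, 0, -1.134]
  ],
  "translation": [
    [0.04, -0.041, 0],
    [0.08, -0.082, 0],
    [0.12, -0.123, 0],
    [0.16, -0.164, 0],
    [0.2, -0.205, 0],
    [0.24, -0.246, 0],
    [0.28, -0.287, 0],
    [0.289, -0.296, 0],
    [0.289, -0.296, 0],
    [0.289, -0.296, 0],
    [0.289, -0.296, 0]
  ],
  "grip": [1, 1, 1, 1, 1, 1, 1, 1, 1, 1, 1]
}}

```text
clock: 57.52
tool_pos: [0.6185, 0.0325, 0.1577]
eef_rot: [0.74, 0.672, -0.001, 0.0]
contact_force: [0.4, -0.4, -1.3]
opening: 0.137
finger_force: 45.0
```

```bash
python3 -c "
from h import *
where();snap('wrist','w8.png')
"
```

```text
t 57.52 p [0.6185 0.0325 0.1577] F [ 0.4 -0.4 -1.3] op 0.137 ff 44.99811474233866
 tcp in bar [-0.0493  0.006 ] err [-0.001   0.0019 -0.0023]
```

View pics/w8.png

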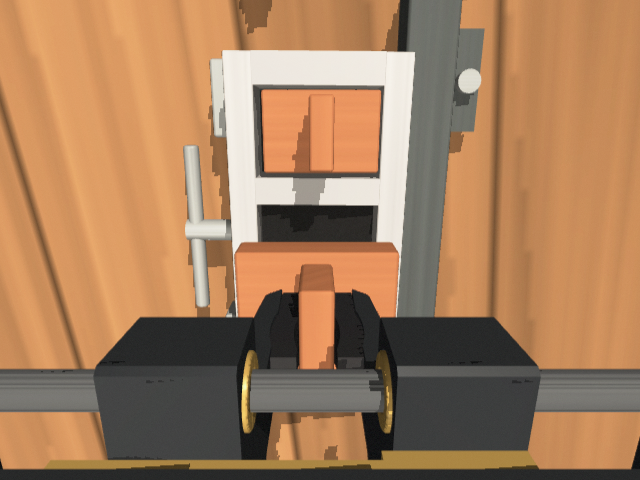

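The first insert is flush in recess 0, around (321,131). Recess 1's far edge is at v=206 (u 258 to 378), recess 0 spans u 258–383 and v 87–177, and the held insert's lower edge is at v=243 (u 237 to 397).

```bash
python3 -c "
from h import *
print('recess1 far',rel('wrist',[(258,206),(378,206)],.055))
print('recess0',rel('wrist',[(258,177),(381,177),(260,87),(383,87)],.055))
print('ins bottom',rel('wrist',[(237,243),(397,243)],.1577-.038))
"
```

```text
recess1 far [[ 0.0251 -0.0339]
 [ 0.0251  0.0343]]
recess0 [[ 0.0416 -0.0332]
 [ 0.0415  0.0353]
 [ 0.0886 -0.0302]
 [ 0.0885  0.0342]]
ins bottom [[ 0.0226 -0.0339]
 [ 0.0226  0.033 ]]
```

>>> {"api": "jog_arm", "payload": {
  "turn": [
    [0, 0, 0],
    [0, 0, 0],
    [0, 0, 0],
    [0, 0, 0],
    [0, 0, 0]
  ],
  "translation": [
    [0, 0.001, 0.03],
    [0, 0.001, 0.05],
    [0, 0.001, 0.055],
    [0, 0.001, 0.055],
    [0, 0.001, 0.055]
  ],
  "grip": [1, 1, 1, 1, 1]
}}

```text
clock: 58.2
tool_pos: [0.6207, 0.035, 0.1041]
eef_rot: [0.739, 0.673, 0.001, 0.0]
contact_force: [-0.7, 0.5, -2.8]
opening: 0.128
finger_force: 45.0
```

```bash
python3 -c "
from h import *
where()"
```

```text
t 58.2 p [0.6207 0.035  0.1041] F [-0.7  0.5 -2.8] op 0.128 ff 44.998197527602315
 tcp in bar [-0.0473  0.0087] err [ 0.0016 -0.0005  0.0003]
```

Readings drift by about 2 mm as before, so I'll shift x by −0.002 and y by −0.001, then lower.

>>> {"api": "jog_arm", "payload": {
  "turn": [
    [0, 0, 0],
    [0, 0, 0],
    [0, 0, 0],
    [0, 0, 0],
    [0, 0, 0],
    [0, 0, 0],
    [0, 0, 0],
    [0, 0, 0]
  ],
  "translation": [
    [-0.002, -0.001, 0],
    [-0.002, -0.001, 0.003],
    [-0.002, -0.001, 0.006],
    [-0.002, -0.001, 0.009],
    [-0.002, -0.001, 0.012],
    [-0.002, -0.001, 0.015],
    [-0.002, -0.001, 0.0165],
    [-0.002, -0.001, 0.0165]
  ],
  "grip": [1, 1, 1, 1, 1, 1, 1, 1]
}}

```text
clock: 59.2
tool_pos: [0.6189, 0.0328, 0.0866]
eef_rot: [0.739, 0.673, -0.0, -0.0]
contact_force: [0.1, 0.3, -3.8]
opening: 0.13
finger_force: 45.0
```

```bash
python3 -c "
from h import *
where()"
```

```text
t 59.2 p [0.6189 0.0328 0.0866] F [ 0.1  0.3 -3.8] op 0.13 ff 44.998082807287574
 tcp in bar [-0.049   0.0064] err [-0.0002  0.0001  0.0004]
```

>>> {"api": "jog_arm", "payload": {
  "turn": [
    [0, 0, 0],
    [0, 0, 0],
    [0, 0, 0],
    [0, 0, 0],
    [0, 0, 0],
    [0, 0, 0],
    [0, 0, 0],
    [0, 0, 0]
  ],
  "translation": [
    [0, 0, 0.003],
    [0, 0, 0.006],
    [0, 0, 0.008],
    [0, 0, 0.01],
    [0, 0, 0.012],
    [0, 0, 0.014],
    [0, 0, 0.016],
    [0, 0, 0.016]
  ],
  "grip": [1, 1, 1, 1, 1, 1, 1, 1]
}}

```text
clock: 60.2
tool_pos: [0.6197, 0.0331, 0.0768]
eef_rot: [0.739, 0.673, 0.001, 0.002]
contact_force: [-11.7, -3.9, 40.6]
opening: 0.129
finger_force: 45.1
```

>>> {"api": "jog_arm", "payload": {
  "turn": [
    [0, 0, 0],
    [0, 0, 0],
    [0, 0, 0],
    [0, 0, 0],
    [0, 0, 0],
    [0, 0, 0],
    [0, 0, 0],
    [0, 0, 0],
    [0, 0, 0],
    [0, 0, 0],
    [0, 0, 0],
    [0, 0, 0]
  ],
  "translation": [
    [0, 0, -0.005],
    [0, 0, -0.006],
    [0, 0, -0.007],
    [0, 0, -0.007],
    [0, 0, -0.04],
    [0, 0, -0.09],
    [-0.05, 0, -0.13],
    [-0.1, -0.02, -0.15],
    [-0.13, -0.04, -0.17],
    [-0.13, -0.04, -0.17],
    [-0.13, -0.04, -0.17],
    [-0.13, -0.04, -0.17]
  ],
  "grip": [1, 0.5, 0.5, 0.5, 0.5, 0.5, 0.5, 0.5, 0.5, 0.5, 0.5, 0.5]
}}

```text
clock: 61.7
tool_pos: [0.5674, -0.0911, 0.2401]
eef_rot: [0.738, 0.674, 0.0, -0.001]
contact_force: [0.7, -0.5, 0.7]
opening: 0.498
finger_force: 0.0
```

```bash
python3 -c "
from h import *
where();snap('wrist','w9.png')
jig(('front_left','front_right','lug_left','lug_right'),('scene','top'));snap('scene')
for c in ('wrist','scene'):
  for d in models.place_of(c,'insert0'): print(c,np.round(d['position'],4),round(d['p'],2))
"
```

```text
t 61.7 p [ 0.5674 -0.0911  0.2401] F [ 0.7 -0.5  0.7] op 0.498 ff 0.0
 tcp in bar [-0.0887 -0.1218] err [-0.0006 -0.0013  0.0028]
jig [ 0.6188  0.0343 -0.1   ] n 14 res mm [4.9 2.1 1.4 2.7 2.2 1.4 1.6 4.  2.9 2.6 2.7 1.8 1.2 1.1]
 in bar: centre [-0.0492  0.0079] FL [0.0015 0.1125] FR [ 0.0001 -0.0974] yaw deg -0.38
 world lugs L [0.5634 0.1228] R [ 0.5469 -0.0414]
wrist [ 0.6141 -0.026   0.04  ] 0.81
wrist [0.6177 0.0381 0.0378] 0.73
scene [0.6098 0.2274 0.0028] 0.94
scene [0.628  0.0965 0.0393] 0.85
scene [0.6215 0.0324 0.0404] 0.85
scene [ 0.6141 -0.024   0.0395] 0.54
scene [ 0.3856  0.2451 -0.0004] 0.52
scene [ 0.6118 -0.5081  0.0021] 0.43
```

View pics/w9.png

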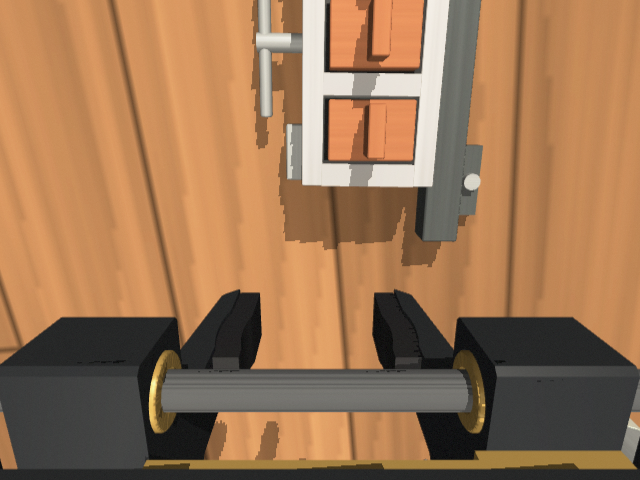

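The inserts in recess 2 (370,130) and recess 1 (375,35) look flush, and the jig's front is against the bar. The networks put all three undersides at about 39 mm, which is home. I'm handing the job in.

```bash
python3 -c "
from h import *
print(r.finish_job())"
```

```text
the job is handed in; nothing more can be done
None
```

The jig is square against the stop bar, all three copper inserts are pressed home rib up and flush with the deck, and the job was handed in at about 62 s; no verdict came back.

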